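# Load and set the coupler leak tester

### The arm

A 7-joint arm with a two-finger parallel gripper is mounted at the origin on a cart in front of the work surface, level with it; the furniture and walls round the work are solid. World frame = base frame: x ahead of the robot, y to its left, z up, the work surface at z = 0. Lengths are in m, angles in rad, forces in N, time in s.
With the tool pointing down it reaches from about 0.4 to 0.875 m from the base axis. Payload 19.3 kg.
Tool frame: the origin (TCP) lies on the centre line of the jaws, within the pads' length; the fingertips stand 19 mm ahead of it and the grasp point (between the pads) is the TCP; z points along the fingers, y is the line along which they close (so a half turn about z gives the same grasp; the last joint's range is limited). The gripper opens to 85 mm and grips with 20 to 120 N. Pads are 22 mm wide; open, the fingers measure 114 mm over their backs; the gripper's body (76 mm by 85 mm) begins 54 mm behind the grasp point. The pads swing forward as they close: fully open they stand 13 mm farther back than shut.
Start: joints at [1.062, 0.521, -0.036, 1.599, 0.021, 1.021, -0.113], TCP at [0.266, -0.566, 0.25] pointing down, gripper open.
Joint ranges: [-2.91, 2.91], [-0.3, 2.13], [-1.5, 1.42], [0.17, 2.43], [-1.26, 4.41], [0.16, 1.93], [-2.52, 2.52]. Speed limits (rad/s): [1.89, 1.89, 2.39, 2.39, 3.01, 3.01, 3.01].

### API

Orientations are given as a unit quaternion [x, y, z, w].
In Python, from station import r, cams gives the robot as it stands.
- The arm moves only by the tool arm_command, never from a script. Its argument "commands" is a list of rows, each a list of 5 numbers: the closure, from 0 (fully open) to 1 (shut), then the shift along the tool's x, y, z in cm, then the turn about the tool's z in rad. A call has 1 to 12 rows; each row is the pose to reach, as a shift and turn from the pose commanded when the call began, along the tool's axes at that moment; what a row does not reach only later rows make up. A row lasts 1/8 s, in which the tool goes at most 62.5 mm and 10.7 degrees, less where a joint would pass 70% of its speed; a pose out of reach is approached as far as the arm can. A call with a gripper value outside its range is refused whole. The fingers move at their own pace and stop on an object; "squeeze" is the grip in N (left out, the last holds). Time passes only in rows, so rows that repeat a pose let the fingers close. It gives the time, the measured TCP pose, the force, the opening and the grip force at its end, in the units of the state.
- r.state(): the state, without advancing time (a new reading comes with each control period).
- cams.read_camera(name): name is "side" or "top"; returns the picture (400x640x3 uint8, red, green, blue); there is no depth.
- cams.camera_params(name): a dict with "intrinsics" (3x3 intrinsics, pixels), "rvec" (rotation vector, rad) and "tvec" (3), from world to camera coordinates, as OpenCV has them. Camera axes: x right, y down, z forward; pixel columns grow to the right and rows downward; lengths in m; the calibration is good to about 2 mm. A picture is of the moment at which its call begins. camera_params takes no time and is no camera call.
- r.hand_in(): hands the job in; it is judged then, once.
The state is a dict: "clock": time; "qpos": joint angles; "dq": joint speeds; "joint_efforts": joint torques, N m; "position": TCP position; "tcp_rot": TCP orientation; "force": force on the tool from outside, world axes, zero at the start; "ft_torque": the same for the moment, N m; "width": opening from 0.0 (shut) to 1.0 (fully open); "gripper_force": force on a finger pad.
Only numpy, scipy, OpenCV 4.12 (cv2) and the standard library are available. Lean on these libraries where they do the work, as an engineer would, in place of code of your own. Each camera call takes 0.05 s, during which the arm holds its last target. There are 200 camera calls.

### The job

Set up the leak tester: move the ball valve left on the test stand into the grey tray, and lay every air coupler on the stand, one to a bay, centred on the rubber inlay and in line with it, with its ribbed hose tail pointing at the manifold. Only when the valve is away and all the couplers are loaded, push the coding plug fully home into the control box's socket, and only then turn the knob until its white pointer stands at the thick white index mark. Leave the igniter and the small blue bottle where they lie; at the end everything must still be in place.

Things in the scene. Friction and masses are not known exactly. Their poses are not given: they have to be found in the camera images.
- c1_mid (a point): quick air coupler, steel with red ring, large, lying on the worktop: 83 mm long, 28 mm across its hexagon (grasp across the hexagon). This point: its centre, half-way along and 14 mm up. Its y axis runs along the coupler, with the ribbed, narrower hose tail at the +y end. May be absent
- c1_tail (a point): tip of the hose tail of coupler c1, on its long axis, 42 mm from its centre
- c2_mid (a point): quick air coupler, steel with black ring, medium, lying on the worktop: 72 mm long, 24 mm across its hexagon (grasp across the hexagon). This point: its centre, half-way along and 12 mm up. Its y axis runs along the coupler, with the ribbed, narrower hose tail at the +y end. May be absent
- c2_tail (a point): tip of the hose tail of coupler c2, on its long axis, 36 mm from its centre
- c3_mid (a point): quick air coupler, brass with black ring, small, lying on the worktop: 53 mm long, 23 mm across its hexagon (grasp across the hexagon). This point: its centre, half-way along and 12 mm up. Its y axis runs along the coupler, with the ribbed, narrower hose tail at the +y end. May be absent
- c3_tail (a point): tip of the hose tail of coupler c3, on its long axis, 26 mm from its centre
- c4_mid (a point): quick air coupler, steel with black ring, medium, lying on the worktop: 72 mm long, 24 mm across its hexagon (grasp across the hexagon). This point: its centre, half-way along and 12 mm up. Its y axis runs along the coupler, with the ribbed, narrower hose tail at the +y end. May be absent
- c4_tail (a point): tip of the hose tail of coupler c4, on its long axis, 36 mm from its centre
- c5_mid (a point): quick air coupler, steel with red ring, large, lying on the worktop: 83 mm long, 28 mm across its hexagon (grasp across the hexagon). This point: its centre, half-way along and 14 mm up. Its y axis runs along the coupler, with the ribbed, narrower hose tail at the +y end. May be absent
- c5_tail (a point): tip of the hose tail of coupler c5, on its long axis, 42 mm from its centre
- bay0 (a point): centre of bay 0 of the test stand, on the plate's surface: a flush black rubber inlay, 110 (x) x 38 (y) mm. x axis: along the bay toward the manifold; y: across the bays; z up. Bays are 80 mm apart; bay 0 is the rightmost seen from the robot
- bay1 (a point): centre of bay 1 of the test stand, on the plate's surface: a flush black rubber inlay, 110 (x) x 38 (y) mm. x axis: along the bay toward the manifold; y: across the bays; z up. Bays are 80 mm apart; bay 0 is the rightmost seen from the robot
- bay2 (a point): centre of bay 2 of the test stand, on the plate's surface: a flush black rubber inlay, 110 (x) x 38 (y) mm. x axis: along the bay toward the manifold; y: across the bays; z up. Bays are 80 mm apart; bay 0 is the rightmost seen from the robot
- bay3 (a point): centre of bay 3 of the test stand, on the plate's surface: a flush black rubber inlay, 110 (x) x 38 (y) mm. x axis: along the bay toward the manifold; y: across the bays; z up. Bays are 80 mm apart; bay 0 is the rightmost seen from the robot
- stand: test stand, fixed: aluminium plate 170 x 330 x 10 mm; origin: centre of its underside, axes as the bays'. Steel manifold (34 mm high over the plate) along its far edge, a brass nipple facing each bay: its face 78 mm, nipple tips 68 mm from the bay centres.
- valve_mid (a point): brass ball valve with a long red lever, left lying on the stand. This point: centre of its brass body (56 mm along y, 30 mm wide, 27 mm high), 13.5 mm above its underside. The flat fixed lever (16 mm wide) lies over the body, 37 to 40 mm above the underside, and reaches to 80 mm from this point toward -y. Grasp the body across its width (x) from above, lever between the fingers
- tray: grey open plastic tray at the left, fixed, outside 170 (x) x 130 (y) x 28 mm, walls and floor 4 mm. Origin: centre of its underside, x and y along its sides, z up
- plug_mid (a point): coding plug, a loose black plastic block standing upright: grip block 46 (x) x 36 (y) x 30 mm over a steel prong 40 (x) x 30 (y) x 14 mm. This point: centre of the grip block, 29 mm above the foot of the prong. Fits the socket either way round (half turn)
- plug_tip (a point): centre of the foot of the plug's prong, same axes as plug_mid, 29 mm below it
- socket (a point): mouth centre of the rectangular socket in the top of the grey control box (box 85 x 190 x 45 mm, fixed): 44 (x) x 34 (y) mm, 18 mm deep, 2 mm chamfer, z up, 45 mm above the worktop. Seated, the plug's prong is 14 mm inside and its grip block lies on the box, so fingertips that reach below the grip block strike the box
- knob (a joint): set knob on the control box, rad: grows clockwise seen from above, range 0 to 2.8, stays where it is left. At 2.1 its white pointer line points at the thick white index mark painted on the box 33 mm from the knob axis (the thin dark ticks are only a scale)
- knob_grip (a point): centre of the knob's grip bar (40 mm along its x, 12 mm wide across y, 24 mm high, from 5 to 29 mm above the box), over a round skirt 47 mm wide and 5 mm high; on the turning axis, 17 mm above the box, 100 mm from the socket. The white pointer is at the bar's -x end; the point turns with the knob
- igniter_mid (a point): bystander: igniter with white ceramic, 22 x 66 x 20 mm, its centre. Not a coupler; leave it alone
- bottle_mid (a point): bystander: small blue thread-lock bottle with pale cap lying down, 21 x 75 x 18 mm, its centre. Leave it alone
Mind the look-alikes: they are no part of the job. What is shaped like the part that bears c5_mid but pink or purple is not meant.

How it is judged:
By the outcome, as a careful person would: the job done as asked, in the order asked, and still so for the second after the job is handed in, with the robot touching nothing.
Of c1, c2, c3, c4, c5 only 3 to 4 are there at a start; the rules pass over those that are not, and their reading is None.
At some moment in a run one of plug, valve may be knocked a few centimetres aside while the robot is not near it.
It also fails if it takes over 210 s, if anything falls off the work surface, if the arm or the gripper's body presses on something with over 40 N, if the wrist force passes 120 N, or if a joint passes its speed limit or range.

## Working session

There is one attempt and no reset: what is moved stays moved. The work goes in short steps, Python scripts to look and compute and a tool call to move; the robot and the scene stay as the last step left them, time stands still between calls to the robot, and variables do not carry over. Pictures are saved under pics/ and viewed, at most 14 in all, crops included, and the job is handed in when it is done.

Besides the shell and the picture viewer there is one more tool, called after "Request:" as name(argument=value, ...), one argument or row to a line, values as JSON. arm_command: Moves the arm, as the interface text tells. Its arguments: {"type":"object","properties":{"commands":{"type":"array"},"squeeze":{"type":"number"}},"required":["commands"]}

```bash
ls; mkdir -p pics; cat > h.py <<'E'
import numpy as np, cv2
from station import r, cams
P={}
def par(n):
    if n not in P:
        d=cams.camera_params(n); K=np.array(d["intrinsics"],float); R=cv2.Rodrigues(np.array(d["rvec"],float))[0]; t=np.array(d["tvec"],float).ravel()
        P[n]=(K,R,t)
    return P[n]
def ray(n,u,v):
    K,R,t=par(n); d=R.T@np.linalg.solve(K,[u,v,1.]); return -R.T@t,d
def onz(n,u,v,z):
    c,d=ray(n,u,v); return c+d*(z-c[2])/d[2]
def proj(n,p):
    K,R,t=par(n); q=K@(R@np.array(p,float)+t); return q[:2]/q[2]
def shot(n,name=None):
    im=cams.read_camera(n)[:,:,::-1].copy()
    if name: cv2.imwrite(f"pics/{name}.png",im)
    return im
E
python3 - <<'E'
from h import *
for n in("side","top"):
    shot(n,n+"0"); K,R,t=par(n); print(n,K.tolist(),-R.T@t,R.round(3).tolist())
print(r.state())
E
```

```text
pics
side [[427.9544424962245, 0.0, 322.5361563834032], [0.0, 427.9544424962245, 196.8469079794766], [0.0, 0.0, 1.0]] [0.03695    1.01309216 0.544033  ] [[-0.908, -0.419, -0.025], [-0.129, 0.334, -0.934], [0.4, -0.844, -0.358]]
top [[450.0456886211929, 0.0, 322.958427217765], [0.0, 450.0456886211929, 200.21725965572006], [0.0, 0.0, 1.0]] [ 0.32224382 -0.05276522  1.4435697 ] [[0.027, -1.0, 0.009], [-0.988, -0.028, -0.154], [0.154, -0.005, -0.988]]
{'clock': 0.1, 'qpos': array([ 1.06180405,  0.52196801, -0.03631446,  1.59990887,  0.02120065,
        1.02113916, -0.11281959]), 'dq': array([ 0.00089059,  0.00066516, -0.00015883, -0.0003309 , -0.00143788,
        0.00058882,  0.00012613]), 'joint_efforts': array([ 4.98964000e-03, -9.28481770e+01,  1.98450431e+00, -3.70527184e+01,
        1.81495043e-02,  5.31596321e-03, -1.14343586e-04]), 'position': array([ 0.26537597, -0.56555857,  0.24979004]), 'tcp_rot': array([ 9.76033516e-01,  2.17619637e-01, -1.51760330e-04, -4.96536157e-04]), 'force': array([-0.2951329 , -0.25942642,  1.15116364]), 'ft_torque': array([-0.02609262,  0.02265896, -0.0112179 ]), 'gripper_force': 0.0, 'width': 1.0026401552573114}
```

View pics/top0.png

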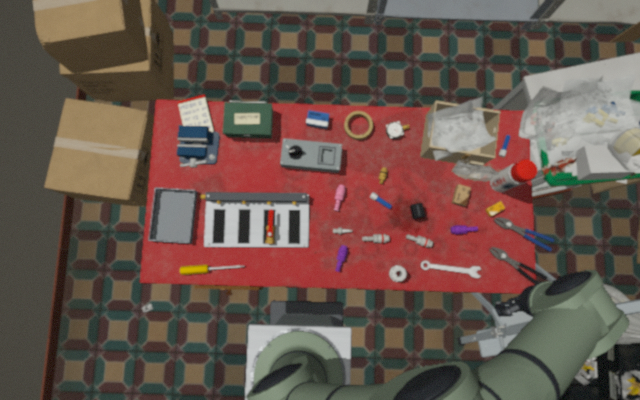

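View pics/side0.png

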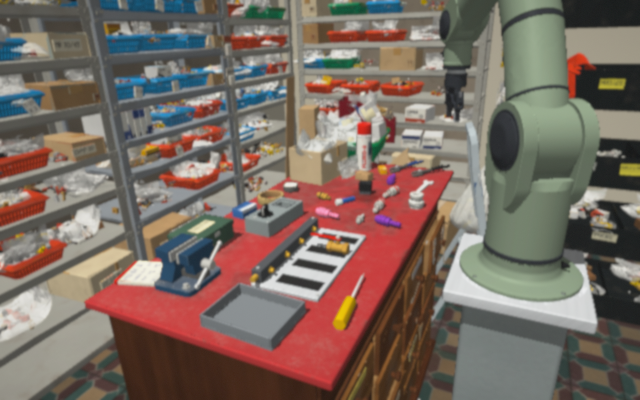

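```bash
python3 - <<'E'
import cv2
im=cv2.imread("pics/top0.png")
cv2.imwrite("pics/z1.png",cv2.resize(im[160:280,320:480],None,fx=5,fy=5,interpolation=cv2.INTER_CUBIC))
cv2.imwrite("pics/z2.png",cv2.resize(im[130:260,195:355],None,fx=4.6,fy=4.6,interpolation=cv2.INTER_CUBIC))
E
```

```text
(no output)
```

View pics/z1.png

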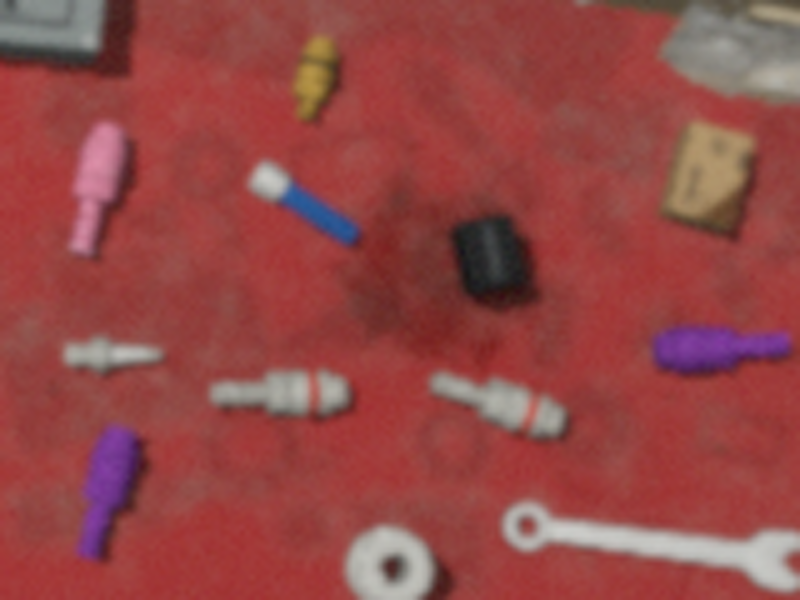

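View pics/z2.png

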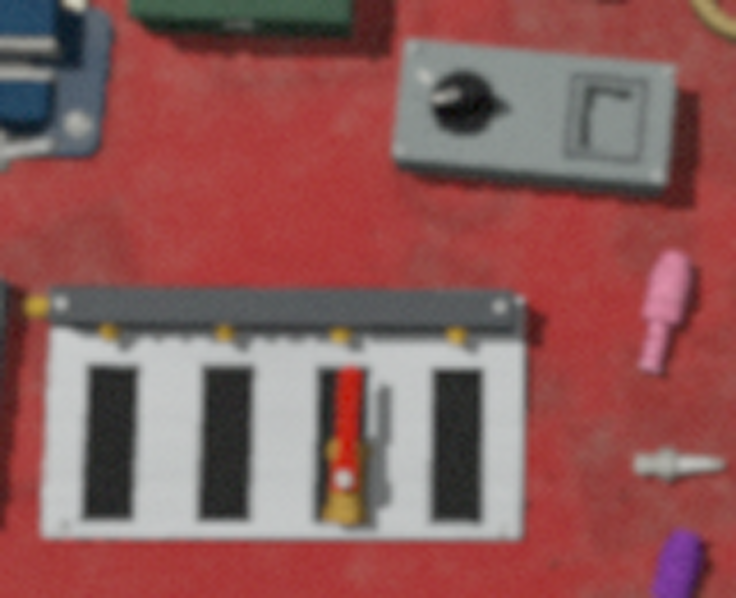

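```bash
cat >> h.py <<'E'
def up(im,x0,y0,x1,y1,f=8):
    return cv2.resize(im[y0:y1,x0:x1],None,fx=f,fy=f,interpolation=cv2.INTER_CUBIC)
def blob(im,box,lo,hi,z,f=8,close=0,n="top"):
    """largest HSV-mask blob in box -> (world centre of min rect, long dir end points, rect size mm, centroid)"""
    x0,y0,x1,y1=box
    hsv=cv2.cvtColor(up(im,x0,y0,x1,y1,f),cv2.COLOR_BGR2HSV)
    m=cv2.inRange(hsv,np.array(lo),np.array(hi))
    if close: m=cv2.morphologyEx(m,cv2.MORPH_CLOSE,np.ones((close,close),np.uint8))
    cs,_=cv2.findContours(m,cv2.RETR_EXTERNAL,cv2.CHAIN_APPROX_NONE)
    c=max(cs,key=cv2.contourArea)[:,0,:].astype(float)
    w=np.array([onz(n,(u+.5)/f-.5+x0,(v+.5)/f-.5+y0,z)[:2] for u,v in c])*1000
    (cx,cy),(a,b),_=rc=cv2.minAreaRect(w.astype(np.float32)); q=cv2.boxPoints(rc)
    e1,e2=q[1]-q[0],q[2]-q[1]; L=e1 if np.hypot(*e1)>np.hypot(*e2) else e2
    M=cv2.moments(w.astype(np.float32)[:,None,:]); g=(M['m10']/M['m00'],M['m01']/M['m00'])
    return dict(c=np.round([cx,cy],1),ang=round(float(np.degrees(np.arctan2(L[1],L[0]))),1),size=np.round(sorted([a,b]),1),cen=np.round(g,1))
def go(x,y,z,yaw=None):
    """mm, yaw deg of tool x axis in world; prints shift cm in tool axes and turn"""
    from scipy.spatial.transform import Rotation as Ro
    s=r.state(); R=Ro.from_quat(s["tcp_rot"]).as_matrix(); p=np.array(s["position"])
    cur=np.degrees(np.arctan2(R[1,0],R[0,0])); d=R.T@(np.array([x,y,z])/1000-p)*100
    t=0 if yaw is None else -((yaw-cur+90)%180-90)
    print("at",(p*1000).round(1),"yaw",round(cur,1),"q7",round(s["qpos"][6],2),"-> shift",d.round(2),"turn",round(np.radians(t),3), "| other",round(np.radians(t-np.sign(t)*180),3))
E
python3 - <<'E'
from h import *
im=cv2.imread("pics/top0.png")
steel=([0,0,110],[180,110,255])
print("igniter",blob(im,(328,222,360,240),*steel,10))
print("cA",blob(im,(360,228,394,252),*steel,14,close=25))
print("cB",blob(im,(402,230,438,252),*steel,14,close=25))
print("c3",blob(im,(374,164,392,188),[12,100,60],[35,255,255],12,close=25))
print("bottle",blob(im,(366,188,396,214),[95,80,50],[130,255,255],9))
print("plug",blob(im,(405,198,432,226),[0,0,0],[180,255,75],44))
for i,b in enumerate([(286,205,303,248),(262,205,280,248),(236,205,253,248),(211,205,228,248)]):
    print("bay",i,blob(im,b,[0,0,0],[180,255,95],10))
print("stand",blob(im,(198,195,314,252),[0,0,120],[180,60,255],10,close=161))
print("tray",blob(im,(146,182,202,248),[80,0,40],[130,90,200],28,close=41))
print("valve body",blob(im,(258,218,284,248),[12,100,60],[35,255,255],24,close=15))
print("lever",blob(im,(258,204,284,246),[0,180,150],[8,255,255],50))
for name,p in dict(knob=(293,152.2),sock=(327,155)).items(): print(name,onz("top",*p,.045))
cv2.imwrite("pics/z3.png",cv2.resize(im[132:178,272:350],None,fx=10,fy=10,interpolation=cv2.INTER_CUBIC))
E
```

```text
igniter {'c': array([-433.1,  367.9]), 'ang': 79.6, 'size': array([161., 389.]), 'cen': array([-443.9,  353.9])}
cA {'c': array([-612.2, 1480.3]), 'ang': -89.2, 'size': array([271.9, 844.9]), 'cen': array([-613.3, 1521. ])}
cB {'c': array([-598., 2717.]), 'ang': 70.1, 'size': array([272.9, 788.8]), 'cen': array([-582.7, 2750.6])}
c3 {'c': array([-1976.2,  1409.5]), 'ang': -16.8, 'size': array([182.5, 418.3]), 'cen': array([-1986. ,  1411.1])}
bottle {'c': array([-847. , 1015.4]), 'ang': 57.9, 'size': array([ 73.2, 281.3]), 'cen': array([-848.3, 1014.2])}
plug {'c': array([-5444.4,  9264.5]), 'ang': 11.5, 'size': array([1394.2, 1738.2]), 'cen': array([-5447.9,  9263.1])}
bay 0 {'c': array([-493.4, -552.3]), 'ang': 1.6, 'size': array([194.2, 621.3]), 'cen': array([-493.9, -551.1])}
bay 1 {'c': array([ -488.8, -1094. ]), 'ang': 1.0, 'size': array([ 67.9, 609.7]), 'cen': array([ -530.8, -1099.3])}
bay 2 {'c': array([ -477.3, -1506.3]), 'ang': 1.1, 'size': array([196.8, 624.6]), 'cen': array([ -476. , -1506.9])}
bay 3 {'c': array([ -466.7, -1984.7]), 'ang': 0.7, 'size': array([196.1, 625.9]), 'cen': array([ -465.2, -1984.9])}
stand {'c': array([ -541.2, -1294.6]), 'ang': -88.4, 'size': array([1090.3, 2229.9]), 'cen': array([ -543.9, -1283.5])}
tray {'c': array([-2669.6, -8780.1]), 'ang': -1.9, 'size': array([2414.5, 3103.6]), 'cen': array([-2669.5, -8776.8])}
valve body {'c': array([-1391.4, -2575. ]), 'ang': 0.4, 'size': array([476.8, 904.4]), 'cen': array([-1202.4, -2535.9])}
lever {'c': array([-4808.2, -5515. ]), 'ang': 0.4, 'size': array([ 559.6, 2351.4]), 'cen': array([-4831.3, -5481.1])}
knob [0.69304059 0.0403746  0.045     ]
sock [ 0.68704911 -0.06850869  0.045     ]
```

View pics/z3.png

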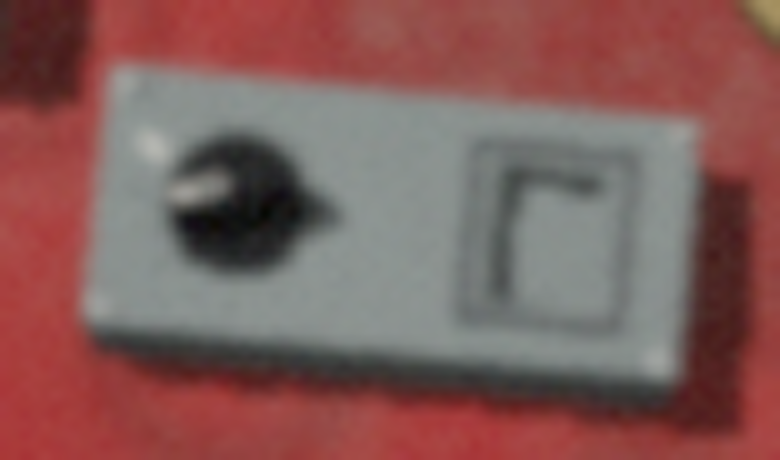

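```bash
sed -i 's/+y0,z)\[:2\]/+y0,z\/1000)[:2]/' h.py
python3 - <<'E'
from h import *
im=cv2.imread("pics/top0.png")
steel=([0,0,110],[180,110,255])
print("igniter",blob(im,(328,222,360,240),*steel,10))
print("cA",blob(im,(360,228,394,252),*steel,14,close=25))
print("cB",blob(im,(402,230,438,252),*steel,14,close=25))
print("c3",blob(im,(374,164,392,188),[12,100,60],[35,255,255],12,close=25))
print("bottle",blob(im,(366,188,396,214),[95,80,50],[130,255,255],9))
print("plug",blob(im,(405,198,432,226),[0,0,0],[180,255,75],40))
for i,b in enumerate([(286,205,303,248),(262,205,280,248),(236,205,253,248),(211,205,228,248)]):
    print("bay",i,blob(im,b,[0,0,0],[180,255,95],10))
print("stand",blob(im,(198,195,314,252),[0,0,120],[180,60,255],10,close=161))
print("tray",blob(im,(146,182,202,248),[80,0,40],[130,90,200],28,close=41))
print("valve body",blob(im,(258,218,284,248),[12,100,60],[35,255,255],24,close=15))
print("lever",blob(im,(258,204,284,246),[0,180,150],[8,255,255],50))
E
```

```text
igniter {'c': array([ 448.8, -123.2]), 'ang': 79.6, 'size': array([27. , 65.2]), 'cen': array([ 450.6, -120.9])}
cA {'c': array([ 428.6, -227.3]), 'ang': -89.2, 'size': array([31. , 96.2]), 'cen': array([ 428.8, -231.9])}
cB {'c': array([ 427. , -368.1]), 'ang': 70.1, 'size': array([31.1, 89.8]), 'cen': array([ 425.3, -371.9])}
c3 {'c': array([ 633.9, -251.1]), 'ang': -16.8, 'size': array([24.7, 56.7]), 'cen': array([ 635.3, -251.3])}
bottle {'c': array([ 544.2, -255.5]), 'ang': 57.9, 'size': array([13.9, 53.4]), 'cen': array([ 544.5, -255.3])}
plug {'c': array([ 512.4, -360.1]), 'ang': 11.5, 'size': array([46. , 57.3]), 'cen': array([ 512.6, -360. ])}
bay 0 {'c': array([458.9,  30.9]), 'ang': 1.6, 'size': array([ 32.5, 104.1]), 'cen': array([459. ,  30.7])}
bay 1 {'c': array([458.1, 121.7]), 'ang': 1.0, 'size': array([ 11.4, 102.2]), 'cen': array([465.2, 122.6])}
bay 2 {'c': array([456.2, 190.8]), 'ang': 1.1, 'size': array([ 33. , 104.7]), 'cen': array([456. , 190.9])}
bay 3 {'c': array([454.4, 270.9]), 'ang': 0.7, 'size': array([ 32.9, 104.9]), 'cen': array([454.2, 271. ])}
stand {'c': array([466.9, 155.3]), 'ang': -88.4, 'size': array([182.7, 373.6]), 'cen': array([467.4, 153.4])}
tray {'c': array([481.7, 412.4]), 'ang': -1.9, 'size': array([128.7, 165.4]), 'cen': array([481.7, 412.3])}
valve body {'c': array([430.1, 106. ]), 'ang': 0.4, 'size': array([30. , 56.9]), 'cen': array([418.2, 103.5])}
lever {'c': array([469.5, 104. ]), 'ang': 0.4, 'size': array([16.1, 67.5]), 'cen': array([470.1, 103. ])}
```

```bash
python3 - <<'E'
from h import *
im=cv2.imread("pics/top0.png")
for v in (125,140,155):
  st=([0,0,v],[180,100,255])
  print(v,"cA",blob(im,(360,228,394,252),*st,14,close=17)); print("  cB",blob(im,(402,230,438,252),*st,14,close=17))
  print("  bolt",blob(im,(262,228,278,242),[0,0,v],[180,120,255],52))
for s in(100,140,180): print(s,"c3",blob(im,(374,164,392,188),[12,s,60],[35,255,255],12,close=25),"valve",blob(im,(258,224,284,252),[10,s,60],[35,255,255],23,close=15))
go(425,104,250,0.4)
E
```

```text
125 cA {'c': array([ 428.8, -229.1]), 'ang': -89.7, 'size': array([30.1, 89.4]), 'cen': array([ 429.9, -232.8])}
  cB {'c': array([ 427.1, -367.5]), 'ang': 70.2, 'size': array([30. , 87.7]), 'cen': array([ 425.9, -371.3])}
  bolt {'c': array([427. , 124.8]), 'ang': 2.7, 'size': array([ 4.6, 43. ]), 'cen': array([427.9, 125. ])}
140 cA {'c': array([ 431.3, -228.7]), 'ang': -89.7, 'size': array([25. , 88.6]), 'cen': array([ 430.9, -232.7])}
  cB {'c': array([ 429.4, -367.6]), 'ang': 70.1, 'size': array([25.8, 86.2]), 'cen': array([ 427.4, -372. ])}
  bolt {'c': array([427., 125.]), 'ang': 2.7, 'size': array([ 4.3, 42.9]), 'cen': array([428.4, 125.4])}
155 cA {'c': array([ 432.2, -228.4]), 'ang': 88.7, 'size': array([22. , 82.9]), 'cen': array([ 430.9, -235.9])}
  cB {'c': array([ 429.8, -370.2]), 'ang': 69.8, 'size': array([23.4, 78.6]), 'cen': array([ 425.7, -375.4])}
  bolt {'c': array([429.6, 104. ]), 'ang': 1.6, 'size': array([12.8, 13.1]), 'cen': array([430.2, 104.2])}
100 c3 {'c': array([ 633.9, -251.1]), 'ang': -16.8, 'size': array([24.7, 56.7]), 'cen': array([ 635.3, -251.3])} valve {'c': array([430.8, 106.1]), 'ang': 0.4, 'size': array([30. , 58.1]), 'cen': array([419.5, 103.4])}
140 c3 {'c': array([ 633.7, -251. ]), 'ang': -16.8, 'size': array([24.7, 56.2]), 'cen': array([ 635.1, -251.3])} valve {'c': array([430.9, 106.1]), 'ang': 0.8, 'size': array([26.4, 54.5]), 'cen': array([419.1, 103.7])}Traceback (most recent call last):
  File "<stdin>", line 7, in <module>
  File "h.py", line 28, in blob
    c=max(cs,key=cv2.contourArea)[:,0,:].astype(float)
      ~~~^^^^^^^^^^^^^^^^^^^^^^^^
ValueError: max() iterable argument is empty
```

```bash
python3 - <<'E'
from h import *
go(430,104.5,200,0.6)
E
```

```text
at [ 265.4 -565.6  249.8] yaw 25.1 q7 -0.11 -> shift [ 43.37 -53.66   5.03] turn 0.428 | other -2.713
```

Request:
arm_command(
  commands=[
    [0,32.8,-19.4,0,0.43],
    [0,32.8,-19.4,0,0.43],
    [0,32.8,-19.4,0,0.43],
    [0,32.8,-19.4,0,0.43],
    [0,32.8,-19.4,0,0.43],
    [0,32.8,-19.4,0,0.43],
    [0,43.37,-53.66,5,0.43],
    [0,43.37,-53.66,5,0.43],
    [0,43.37,-53.66,5,0.43],
    [0,43.37,-53.66,5,0.43],
    [0,43.37,-53.66,5,0.43],
    [0,43.37,-53.66,5,0.43],
  ],
  squeeze=40,
)

```text
clock: 1.6
position: [0.4295, 0.1063, 0.2001]
tcp_rot: [1.0, 0.005, 0.0, -0.0]
force: [1.4, -0.3, -0.2]
width: 1.0
gripper_force: 0.0
```

```bash
python3 - <<'E'
from h import *
go(430,104.5,32,0.6); print(r.state()["qpos"].round(2),r.state()["clock"])
E
```

```text
at [429.5 106.3 200.1] yaw 0.5 q7 -2.02 -> shift [ 0.05  0.18 16.81] turn -0.001 | other 3.14
[-0.23  0.31 -0.18  2.11  0.08  0.73 -2.02] 1.6
```

Request:
arm_command(
  commands=[
    [0,0,0.2,5,-3.14],
    [0,0,0.2,5,-3.14],
    [0,0,0.2,5,-3.14],
    [0,0,0.2,5,-3.14],
    [0,0,0.2,5,-3.14],
    [0,0,0.2,5,-3.14],
    [0,0,0.2,5,-3.14],
    [0,0,0.2,5,-3.14],
    [0,0,0.2,5,-3.14],
    [0,0,0.2,5,-3.14],
    [0,0,0.2,5,-3.14],
    [0,0,0.2,5,-3.14],
  ],
)

```text
clock: 3.1
position: [0.4301, 0.1021, 0.1502]
tcp_rot: [0.424, 0.905, -0.0, -0.0]
force: [0.1, -0.7, 0.3]
width: 0.999
gripper_force: 0.0
```

```bash
python3 - <<'E'
from h import *
go(430,104.5,32,0.6); print(r.state()["qpos"].round(2),r.state()["clock"])
E
```

```text
at [430.1 102.1 150.2] yaw 129.8 q7 -0.16 -> shift [ 0.19  0.15 11.82] turn -0.887 | other 2.254
[ 0.21  0.48 -0.73  2.13  0.49  0.71 -0.16] 3.1
```

Request:
arm_command(
  commands=[
    [0,0.19,0.15,4,-0.887],
    [0,0.19,0.15,4,-0.887],
    [0,0.19,0.15,4,-0.887],
    [0,0.19,0.15,4,-0.887],
    [0,0.19,0.15,4,-0.887],
    [0,0.19,0.15,6,-0.887],
    [0,0.19,0.15,8,-0.887],
    [0,0.19,0.15,10,-0.887],
    [0,0.19,0.15,11,-0.887],
    [0,0.19,0.15,11.8,-0.887],
    [0,0.19,0.15,11.8,-0.887],
  ],
)

```text
clock: 4.47
position: [0.4301, 0.1047, 0.0322]
tcp_rot: [-0.002, 1.0, -0.0, -0.0]
force: [0.8, -0.2, -0.0]
width: 0.998
gripper_force: 0.0
```

Request:
arm_command(
  commands=[
    [0.5,0,0,0,0],
    [0.9,0,0,0,0],
    [0.9,0,0,0,0],
    [0.9,0,0,0,0],
    [0.9,0,0,0,0],
    [0.9,0,0,0,0],
  ],
  squeeze=50,
)

```text
clock: 5.22
position: [0.4303, 0.1045, 0.0327]
tcp_rot: [-0.002, 1.0, -0.0, 0.0]
force: [-1.6, -2.1, 13.1]
width: 0.331
gripper_force: 48.3
```

```bash
python3 - <<'E'
from h import *
go(465,412,120,178); print(r.state()["qpos"].round(2),r.state()["width"]); shot("side","side1")
E
```

```text
at [430.3 104.5  32.7] yaw -179.8 q7 0.3 -> shift [-3.6  30.73 -8.74] turn 0.039 | other -3.103
[ 0.17  0.74 -0.72  2.18  0.96  0.58  0.3 ] 0.33083501083292594
```

Request:
arm_command(
  commands=[
    [0.9,0,0,-4,0],
    [0.9,0,0,-9,0],
    [0.9,-3.4,30.75,-9,0.04],
    [0.9,-3.4,30.75,-9,0.04],
    [0.9,-3.4,30.75,-9,0.04],
    [0.9,-3.4,30.75,-9,0.04],
    [0.9,-3.4,30.75,-9,0.04],
    [0.9,-3.4,30.75,-9,0.04],
    [0.9,-3.4,30.75,-9,0.04],
  ],
)

```text
clock: 6.4
position: [0.4626, 0.4119, 0.1219]
tcp_rot: [0.018, 1.0, -0.0, -0.0]
force: [0.4, -0.7, -1.1]
width: 0.329
gripper_force: 50.7
```

```bash
python3 - <<'E'
from h import *
go(462,412,28,178); print(r.state()["qpos"].round(2),r.state()["width"])
E
```

```text
at [462.6 411.9 121.9] yaw 178.0 q7 0.15 -> shift [0.05 0.02 9.39] turn -0.001 | other 3.141
[-0.29  0.81 -0.83  1.69  0.7   0.98  0.15] 0.3285726386262624
```

Request:
arm_command(
  commands=[
    [0.9,0,0,3,0],
    [0.9,0,0,6,0],
    [0.9,0,0,8,0],
    [0.9,0,0,9,0],
    [0.9,0,0,9.4,0],
    [0.9,0,0,9.4,0],
    [0.5,0,0,9.3,0],
    [0.4,0,0,9.2,0],
    [0.4,0,0,9.2,0],
    [0.4,0,0,5,0],
    [0.4,0,0,0,0],
    [0,0,0,-6,0],
  ],
)

```text
clock: 7.9
position: [0.4625, 0.412, 0.1835]
tcp_rot: [0.018, 1.0, -0.0, -0.0]
force: [1.1, 0.3, -0.6]
width: 0.795
gripper_force: 0.0
```

```bash
python3 - <<'E'
from h import *
shot("top","t1")
go(480,-60,200,90); print(r.state()["qpos"].round(2),r.state()["width"])
E
```

```text
at [463.7 414.6 191.5] yaw 178.0 q7 0.21 -> shift [ -3.31 -47.36  -1.1 ] turn 1.535 | other -1.606
[-0.26  0.73 -0.89  1.64  0.63  1.08  0.21] 0.8699003200030128
```

View pics/t1.png

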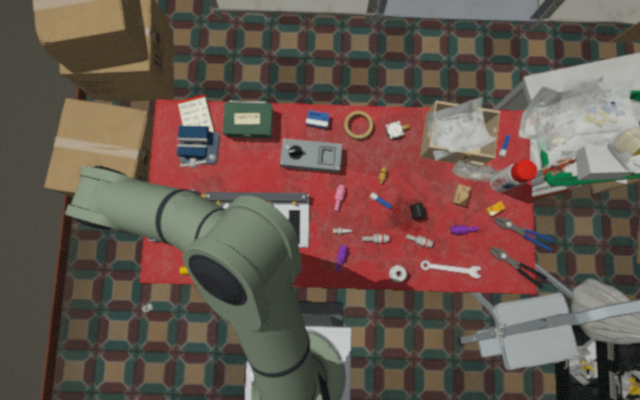

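```bash
python3 - <<'E'
from h import *
go(430,-229,120,90.2)
im=shot("top")
for v in (125,140):
  st=([0,0,v],[180,100,255])
  print(v,"cA",blob(im,(360,228,394,252),*st,14,close=17)); print("  cB",blob(im,(402,230,438,252),*st,14,close=17))
E
```

```text
at [463.7 414.6 191.5] yaw 178.0 q7 0.21 -> shift [  1.12 -64.48   6.78] turn 1.532 | other -1.61
125 cA {'c': array([ 428.8, -229.3]), 'ang': -89.9, 'size': array([30.1, 89. ]), 'cen': array([ 429.8, -232.8])}
  cB {'c': array([ 427. , -367.8]), 'ang': 70.5, 'size': array([29.6, 88.9]), 'cen': array([ 426. , -371.1])}
140 cA {'c': array([ 431.2, -228.9]), 'ang': -89.9, 'size': array([25.4, 88.2]), 'cen': array([ 430.9, -232.8])}
  cB {'c': array([ 428. , -367.3]), 'ang': 78.0, 'size': array([27.4, 87.3]), 'cen': array([ 427.3, -371.7])}
```

Request:
arm_command(
  commands=[
    [0,1.1,-64.5,0,1.53],
    [0,1.1,-64.5,0,1.53],
    [0,1.1,-64.5,0,1.53],
    [0,1.1,-64.5,0,1.53],
    [0,1.1,-64.5,0,1.53],
    [0,1.1,-64.5,0,1.53],
    [0,1.1,-64.5,0,1.53],
    [0,1.1,-64.5,3,1.53],
    [0,1.1,-64.5,6,1.53],
    [0,1.1,-64.5,6,1.53],
    [0,1.1,-64.5,6,1.53],
    [0,1.1,-64.5,6,1.53],
  ],
)

```text
clock: 9.5
position: [0.428, -0.2337, 0.1216]
tcp_rot: [0.707, 0.708, -0.0, -0.0]
force: [0.9, 0.4, 0.4]
width: 1.0
gripper_force: 0.0
```

```bash
python3 - <<'E'
from h import *
go(430,-229,22,90.2); print(r.state()["qpos"].round(2),r.state()["width"])
E
```

```text
at [ 428.  -233.7  121.6] yaw 90.1 q7 0.0 -> shift [0.46 0.21 9.96] turn -0.002 | other 3.14
[ 0.74  0.54 -0.47  2.05  0.4   0.65  0.  ] 1.0003681341758472
```

Request:
arm_command(
  commands=[
    [0,0.46,0.2,3,0],
    [0,0.46,0.2,6,0],
    [0,0.46,0.2,8.5,0],
    [0,0.46,0.2,9.9,0],
    [0,0.46,0.2,9.9,0],
    [0,0.46,0.2,9.9,0],
    [0.9,0.46,0.2,9.9,0],
    [0.9,0.46,0.2,9.9,0],
    [0.9,0.46,0.2,9.9,0],
    [0.9,0.46,0.2,9.9,0],
    [0.9,0.46,0.2,9.9,0],
    [0.9,0.46,0.2,9.9,0],
  ],
  squeeze=50,
)

```text
clock: 11.0
position: [0.4308, -0.2274, 0.0236]
tcp_rot: [0.705, 0.709, -0.0, 0.0]
force: [-1.9, 1.6, 8.8]
width: 0.285
gripper_force: 48.5
```

Request:
arm_command(
  commands=[
    [0.9,0,0,-4,0],
    [0.9,0,0,-9,0],
    [0.9,0,0,-11,0],
    [0.9,0,0,-11,0],
  ],
)

```text
clock: 11.5
position: [0.4312, -0.2278, 0.1345]
tcp_rot: [0.706, 0.709, 0.0, 0.001]
force: [-0.4, -0.2, -1.0]
width: 0.285
gripper_force: 49.8
```

```bash
python3 - <<'E'
from h import *
go(457.3,111,120,1.1); print(r.state()["qpos"].round(2),r.state()["width"])
E
```

```text
at [ 431.2 -227.8  134.5] yaw 90.3 q7 -0.0 -> shift [33.87  2.76  1.41] turn 1.556 | other -1.586
[ 0.75  0.52 -0.5   2.04  0.39  0.67 -0.  ] 0.2852099391697852
```

```bash
python3 - <<'E'
from h import *
go(457.8,191,120,1.1)
E
```

```text
at [ 431.2 -227.8  134.5] yaw 90.3 q7 -0.0 -> shift [41.87  2.84  1.4 ] turn 1.556 | other -1.586
```

Request:
arm_command(
  commands=[
    [0.9,41.9,2.8,1,1.556],
    [0.9,41.9,2.8,1,1.556],
    [0.9,41.9,2.8,1,1.556],
    [0.9,41.9,2.8,1,1.556],
    [0.9,41.9,2.8,1,1.556],
    [0.9,41.9,2.8,1,1.556],
    [0.9,41.9,2.8,1,1.556],
    [0.9,41.9,2.8,1,1.556],
    [0.9,41.9,2.8,1,1.556],
    [0.9,41.9,2.8,1,1.556],
    [0.9,41.9,2.8,1,1.556],
    [0.9,41.9,2.8,1,1.556],
  ],
)

```text
clock: 13.0
position: [0.4567, 0.1914, 0.1231]
tcp_rot: [1.0, 0.011, -0.0, 0.0]
force: [0.6, 0.2, -0.7]
width: 0.286
gripper_force: 49.8
```

```bash
python3 - <<'E'
from h import *
go(457.8,191,34,1.1);print(r.state()["qpos"].round(2),r.state()["width"])
E
```

```text
at [456.7 191.4 123.1] yaw 1.2 q7 -2.14 -> shift [0.11 0.04 8.91] turn 0.002 | other -3.14
[-0.45  0.51 -0.09  2.04  0.08  0.59 -2.14] 0.28608417545171405
```

Request:
arm_command(
  commands=[
    [0.9,0.1,0,4,0],
    [0.9,0.1,0,7,0],
    [0.9,0.1,0,8.4,0],
    [0.9,0.1,0,8.9,0],
    [0.9,0.1,0,8.95,0],
    [0.9,0.1,0,8.95,0],
    [0.6,0.1,0,8.95,0],
    [0.45,0.1,0,8.95,0],
    [0.45,0.1,0,8.95,0],
    [0.45,0.1,0,7,0],
    [0.45,0.1,0,3,0],
    [0,0.1,0,-5,0],
  ],
)

```text
clock: 14.5
position: [0.4568, 0.1915, 0.1561]
tcp_rot: [1.0, 0.01, -0.001, 0.001]
force: [1.3, -0.4, 0.3]
width: 0.745
gripper_force: 0.0
```

```bash
python3 - <<'E'
from h import *
go(428.5,-367.8,130,70.3);print(r.state()["qpos"].round(2),r.state()["width"])
E
```

```text
at [456.8 191.5 156.1] yaw 1.1 q7 -2.13 -> shift [-3.94 55.86  2.69] turn -1.207 | other 1.935
[-0.44  0.46 -0.1   2.02  0.07  0.67 -2.13] 0.7450528194505801
```

Request:
arm_command(
  commands=[
    [0,-3.9,55.9,0,-1.207],
    [0,-3.9,55.9,0,-1.207],
    [0,-3.9,55.9,0,-1.207],
    [0,-3.9,55.9,0,-1.207],
    [0,-3.9,55.9,0,-1.207],
    [0,-3.9,55.9,0,-1.207],
    [0,-3.9,55.9,0,-1.207],
    [0,-3.9,55.9,1,-1.207],
    [0,-3.9,55.9,1,-1.207],
    [0,-3.9,55.9,1,-1.207],
    [0,-3.9,55.9,1,-1.207],
    [0,-3.9,55.9,1,-1.207],
  ],
)

```text
clock: 16.0
position: [0.4297, -0.3672, 0.1456]
tcp_rot: [0.818, 0.576, 0.0, -0.0]
force: [-0.1, -0.2, 0.2]
width: 1.002
gripper_force: 0.0
```

```bash
python3 - <<'E'
from h import *
go(428.5,-367.8,22.5,70.3);print(r.state()["qpos"].round(2),r.state()["width"])
im=shot("top","t2")
print("c2 placed",[blob(im,(230,200,258,252),[0,0,v],[180,100,255],24) for v in (100,)])
E
```

```text
at [ 429.7 -367.2  145.6] yaw 70.3 q7 0.03 -> shift [-0.11 -0.09 12.31] turn 0.0 | other -3.142
[ 0.84  0.58 -0.33  1.84  0.26  0.77  0.03] 1.0021156919149568
c2 placed [{'c': array([462.5, 189.8]), 'ang': 2.8, 'size': array([ 88.6, 152.7]), 'cen': array([458.9, 189.3])}]
```

View pics/t2.png

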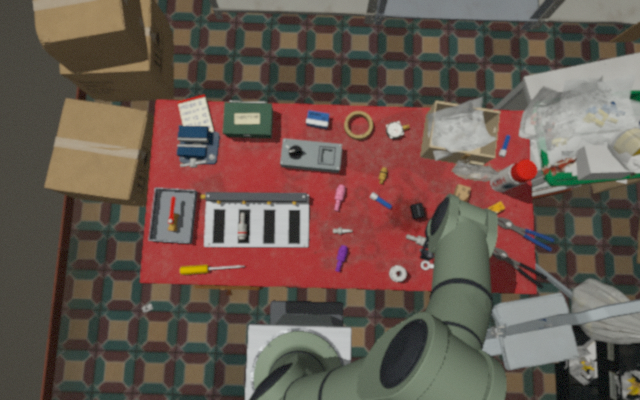

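Request:
arm_command(
  commands=[
    [0,-0.1,-0.1,5,0],
    [0,-0.1,-0.1,9,0],
    [0,-0.1,-0.1,11.5,0],
    [0,-0.1,-0.1,12.3,0],
    [0,-0.1,-0.1,12.3,0],
    [0,-0.1,-0.1,12.3,0],
    [0.9,-0.1,-0.1,12.3,0],
    [0.9,-0.1,-0.1,12.3,0],
    [0.9,-0.1,-0.1,12.3,0],
    [0.9,-0.1,-0.1,12.3,0],
    [0.9,-0.1,-0.1,12.3,0],
    [0.9,-0.1,-0.1,12.3,0],
  ],
  squeeze=50,
)

```text
clock: 17.55
position: [0.4284, -0.3684, 0.0231]
tcp_rot: [0.818, 0.576, -0.0, 0.0]
force: [-0.4, 1.4, 7.7]
width: 0.291
gripper_force: 48.4
```

Request:
arm_command(
  commands=[
    [0.9,0,0,-4,0],
    [0.9,0,0,-9,0],
    [0.9,0,0,-11,0],
    [0.9,0,0,-11,0],
  ],
)

```text
clock: 18.05
position: [0.4289, -0.3689, 0.1341]
tcp_rot: [0.818, 0.576, 0.0, 0.001]
force: [-0.2, 0.1, -0.8]
width: 0.289
gripper_force: 49.6
```

```bash
python3 - <<'E'
from h import *
go(457.8,111,120,1.1);print(r.state()["qpos"].round(2),r.state()["width"])
im=cv2.imread("pics/t2.png")
for v in(90,110,130): print("placed",blob(im,(239,200,251,250),[0,0,v],[180,120,255],24,close=17))
for i,b in enumerate([(286,205,303,248),(262,205,280,248),(236,205,253,248),(211,205,228,248)]):
    print("bay",i,blob(im,b,[0,0,0],[180,255,95],10))
cv2.imwrite("pics/z4.png",cv2.resize(im[190:252,198:314],None,fx=6,fy=6,interpolation=cv2.INTER_CUBIC))
E
```

```text
at [ 428.9 -368.9  134.1] yaw 70.3 q7 0.02 -> shift [ 46.15 -13.48   1.34] turn 1.207 | other -1.934
[ 0.84  0.59 -0.33  1.85  0.27  0.74  0.02] 0.2890430921608727
placed {'c': array([462.7, 186.5]), 'ang': 3.0, 'size': array([ 37.8, 152.7]), 'cen': array([462.7, 188.3])}
placed {'c': array([462.7, 186.5]), 'ang': 3.0, 'size': array([ 37.8, 152.7]), 'cen': array([463.4, 182.6])}
placed {'c': array([458.9, 186.3]), 'ang': 3.0, 'size': array([ 37.7, 145. ]), 'cen': array([459.8, 182.7])}
bay 0 {'c': array([458.7,  31. ]), 'ang': 1.6, 'size': array([ 32.5, 104.5]), 'cen': array([458.9,  30.7])}
bay 1 {'c': array([457.3, 110.8]), 'ang': 1.1, 'size': array([ 33. , 104.6]), 'cen': array([457.3, 110.8])}
bay 2 {'c': array([456.2, 190.1]), 'ang': 1.1, 'size': array([ 33.8, 104.6]), 'cen': array([457.4, 184.6])}
bay 3 {'c': array([454.4, 270.9]), 'ang': 0.7, 'size': array([ 33. , 104.9]), 'cen': array([454.2, 271. ])}
```

View pics/z4.png

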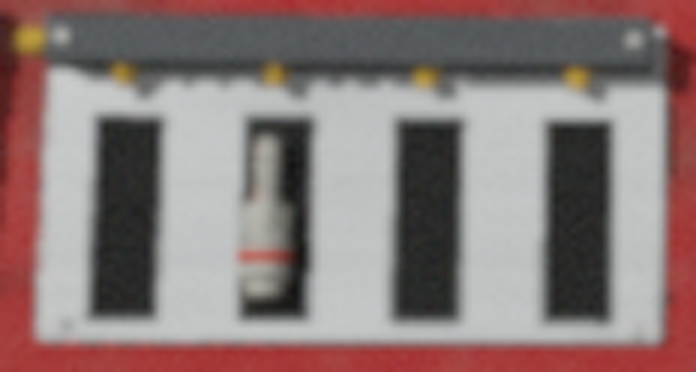

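```bash
python3 - <<'E'
from h import *
f=lambda u,v:((u+.5)/6-.5+198,(v+.5)/6-.5+190)
for a in [(266,133),(266,300),(265,180),(267,250)]: print(onz("top",*f(*a),.024)*1000)
print(onz("top",*f(277,218),.010)*1000, proj("top",r.state()["position"]))
im=cv2.imread("pics/t2.png")
x0,y0,x1,y1=234,212,256,245
g=up(im,x0,y0,x1,y1,6); print(cv2.cvtColor(g,cv2.COLOR_BGR2GRAY)[[20,40,80,110,140,170]][:,::6])
E
```

```text
[499.38398739 196.50136572  24.        ]
[411.26199945 191.66502047  24.        ]
[474.39799943 195.65750113  24.        ]
[437.48449157 192.57884869  24.        ]
[455.78769016 190.62469605  10.        ] [428.29056079 236.33618633]
[[197 197 198 195 177 127 115 149 167 156 120  68  29  26  34  66 132 179
  192 192 193 193]
 [196 196 197 195 173 121 112 148 163 147 110  62  29  27  35  68 132 178
  192 193 193 192]
 [196 197 196 188 176 174 179 179 170 151 129 111  88  57  39  71 139 183
  193 194 195 194]
 [193 195 196 187 170 162 167 169 164 151 134 111  80  47  31  70 139 182
  193 195 195 194]
 [195 195 194 185 174 168 165 162 155 142 124 100  71  42  40  87 146 183
  194 194 194 194]
 [196 195 194 178 129  79  62  60  54  48  41  30  25  25  54 115 167 191
  196 196 197 197]]
```

```bash
python3 - <<'E'
from h import *
im=cv2.imread("pics/t2.png").astype(float)
red=im[:,:,2]-(im[:,:,0]+im[:,:,1])/2
sub=red[228:238,234:256]; sub=np.clip(sub-15,0,None); v,u=np.mgrid[228:238,234:256]
pu,pv=(u*sub).sum()/sub.sum(),(v*sub).sum()/sub.sum(); print(sub.sum(0).round(),pu,pv,onz("top",pu,pv,.030)*1000,onz("top",pu,pv,.024)*1000)
print(proj("top",[.4575,.191,.024]),proj("top",[.4985,.1918,.024]),proj("top",[.416,.190,.024]))
shot("side","s2"); s=cv2.imread("pics/s2.png"); cv2.imwrite("pics/z5.png",cv2.resize(s[220:310,240:380],None,fx=5,fy=5,interpolation=cv2.INTER_CUBIC))
E
```

```text
[  0.   0.   0.  15.  94. 124. 122. 122. 117. 114. 108.  84.  46.   5.
   0.   0.   0.   0.   0.   0.   0.   0.] 241.58105263157896 232.1642105263158 [434.08321753 192.95806306  30.        ] [434.55792801 194.00105353  24.        ]
[242.93054924 224.94119187] [243.3831237  212.06776338] [242.5288404 238.0902907]
```

View pics/z5.png

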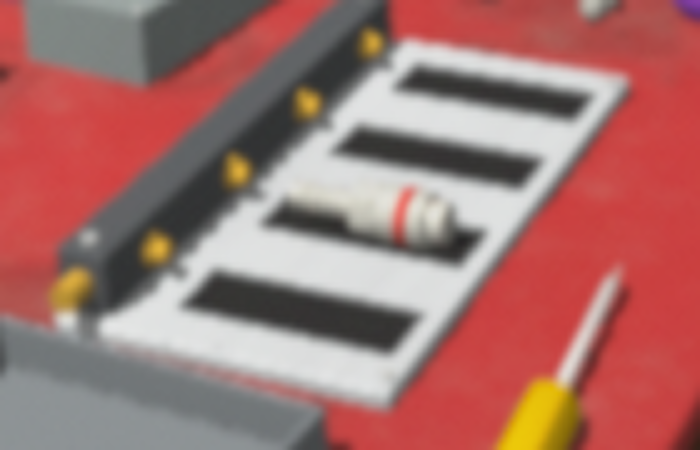

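```bash
python3 - <<'E'
from h import *
go(457,108.5,120,1.0)
E
```

```text
at [ 428.3 -368.5  132.9] yaw 70.3 q7 0.02 -> shift [ 45.87 -13.4    1.26] turn 1.209 | other -1.933
```

Request:
arm_command(
  commands=[
    [0.9,45.9,-13.4,0,1.209],
    [0.9,45.9,-13.4,0,1.209],
    [0.9,45.9,-13.4,0,1.209],
    [0.9,45.9,-13.4,0,1.209],
    [0.9,45.9,-13.4,0,1.209],
    [0.9,45.9,-13.4,1,1.209],
    [0.9,45.9,-13.4,1,1.209],
    [0.9,45.9,-13.4,1,1.209],
    [0.9,45.9,-13.4,1,1.209],
    [0.9,45.9,-13.4,1,1.209],
    [0.9,45.9,-13.4,1,1.209],
    [0.9,45.9,-13.4,1,1.209],
  ],
)

```text
clock: 19.6
position: [0.4572, 0.1077, 0.1227]
tcp_rot: [1.0, 0.008, -0.0, 0.0]
force: [0.7, 0.5, -0.6]
width: 0.29
gripper_force: 49.7
```

```bash
python3 - <<'E'
from h import *
go(457,108.5,33.5,1.0);print(r.state()["qpos"].round(2),r.state()["width"])
E
```

```text
at [457.2 107.7 122.7] yaw 0.9 q7 -1.93 -> shift [-0.01 -0.08  8.92] turn -0.002 | other 3.14
[-0.34  0.48 -0.02  2.11  0.02  0.55 -1.93] 0.28961090681308566
```

Request:
arm_command(
  commands=[
    [0.9,0,-0.08,4,0],
    [0.9,0,-0.08,7,0],
    [0.9,0,-0.08,8.4,0],
    [0.9,0,-0.08,8.9,0],
    [0.9,0,-0.08,8.9,0],
    [0.9,0,-0.08,8.9,0],
    [0.6,0,-0.08,8.9,0],
    [0.45,0,-0.08,8.9,0],
    [0.45,0,-0.08,8.9,0],
    [0.45,0,-0.08,7,0],
    [0.45,0,-0.08,3,0],
    [0,0,0,-5,0],
  ],
)

```text
clock: 21.1
position: [0.4562, 0.1089, 0.1557]
tcp_rot: [1.0, 0.009, -0.001, 0.0]
force: [1.0, -0.1, 0.4]
width: 0.748
gripper_force: 0.0
```

```bash
python3 - <<'E'
from h import *
go(634,-251,140,163.2);print(r.state()["qpos"].round(2),r.state()["width"])
E
```

```text
at [456.2 108.9 155.7] yaw 1.0 q7 -1.93 -> shift [17.13 36.3   1.55] turn 0.311 | other -2.83
[-0.34  0.42 -0.02  2.08  0.02  0.64 -1.93] 0.7482445776228742
```

Request:
arm_command(
  commands=[
    [0,17.1,36.3,0,-2.83],
    [0,17.1,36.3,0,-2.83],
    [0,17.1,36.3,0,-2.83],
    [0,17.1,36.3,0,-2.83],
    [0,17.1,36.3,0,-2.83],
    [0,17.1,36.3,0,-2.83],
    [0,17.1,36.3,0,-2.83],
    [0,17.1,36.3,0,-2.83],
    [0,17.1,36.3,0,-2.83],
    [0,17.1,36.3,0,-2.83],
    [0,17.1,36.3,0,-2.83],
    [0,17.1,36.3,0,-2.83],
  ],
)

```text
clock: 22.6
position: [0.6343, -0.2509, 0.1551]
tcp_rot: [0.434, 0.901, -0.0, -0.0]
force: [0.4, -0.0, 0.2]
width: 1.001
gripper_force: 0.0
```

```bash
python3 - <<'E'
from h import *
go(634,-251,80,163.2);print(r.state()["qpos"].round(2),r.state()["width"])
im=shot("top","t3").astype(float)
red=im[:,:,2]-(im[:,:,0]+im[:,:,1])/2
for x0,x1 in((236,256),(262,282)):
    sub=np.clip(red[224:240,x0:x1]-15,0,None); v,u=np.mgrid[224:240,x0:x1]; pu,pv=(u*sub).sum()/sub.sum(),(v*sub).sum()/sub.sum(); print(onz("top",pu,pv,.026)*1000)
cv2.imwrite("pics/z6.png",cv2.resize(im[190:252,198:314],None,fx=6,fy=6,interpolation=cv2.INTER_CUBIC))
E
```

```text
at [ 634.3 -250.9  155.1] yaw 128.5 q7 0.63 -> shift [ 0.01 -0.03  7.51] turn -0.605 | other 2.537
[ 0.62  0.77 -0.55  1.49  0.44  1.01  0.63] 1.0011824687977158
[434.35159219 193.85372452  26.        ]
[436.4238023  110.77807664  26.        ][ WARN:0@0.911] global loadsave.cpp:1063 imwrite_ Unsupported depth image for selected encoder is fallbacked to CV_8U.
```

View pics/z6.png

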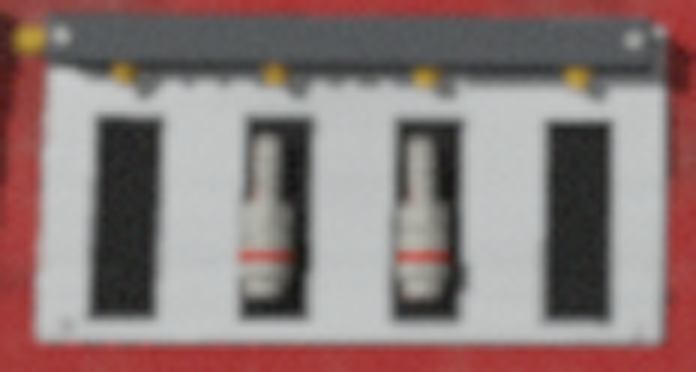

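Request:
arm_command(
  commands=[
    [0,0,0,5,-0.605],
    [0,0,0,8,-0.605],
    [0,0,0,8,-0.605],
    [0,0,0,8,-0.605],
    [0,0,0,11.5,-0.605],
    [0,0,0,13,-0.605],
    [0,0,0,13.3,-0.605],
    [0,0,0,13.3,-0.605],
  ],
)

```text
clock: 23.65
position: [0.635, -0.2509, 0.0231]
tcp_rot: [0.15, 0.989, -0.0, 0.0]
force: [-0.6, -0.2, 0.0]
width: 0.999
gripper_force: 0.0
```

Request:
arm_command(
  commands=[
    [0.95,0,0,0,0],
    [0.95,0,0,0,0],
    [0.95,0,0,0,0],
    [0.95,0,0,0,0],
    [0.95,0,0,0,0],
    [0.95,0,0,0,0],
  ],
)

```text
clock: 24.4
position: [0.6347, -0.2509, 0.0227]
tcp_rot: [0.149, 0.989, -0.0, 0.0]
force: [-2.2, -0.1, 6.3]
width: 0.246
gripper_force: 48.7
```

Request:
arm_command(
  commands=[
    [0.95,0,0,-4,0],
    [0.95,0,0,-9,0],
    [0.95,0,0,-11,0],
    [0.95,0,0,-11,0],
  ],
)

```text
clock: 24.9
position: [0.6349, -0.2512, 0.1334]
tcp_rot: [0.149, 0.989, -0.0, 0.001]
force: [0.4, 0.6, -2.3]
width: 0.251
gripper_force: 49.5
```

```bash
python3 - <<'E'
from h import *
go(458,29,125,1.1);print(r.state()["qpos"].round(2),r.state()["width"])
E
```

```text
at [ 634.9 -251.2  133.4] yaw 162.8 q7 1.14 -> shift [25.18 21.54  0.78] turn -0.319 | other 2.823
[ 0.69  0.82 -0.68  1.5   0.57  1.02  1.14] 0.25086322386542853
```

Request:
arm_command(
  commands=[
    [0.95,25.2,21.5,0,2.823],
    [0.95,25.2,21.5,0,2.823],
    [0.95,25.2,21.5,0,2.823],
    [0.95,25.2,21.5,0,2.823],
    [0.95,25.2,21.5,0,2.823],
    [0.95,25.2,21.5,0,2.823],
    [0.95,25.2,21.5,0,2.823],
    [0.95,25.2,21.5,0,2.823],
    [0.95,25.2,21.5,0,2.823],
    [0.95,25.2,21.5,0,2.823],
    [0.95,25.2,21.5,0,2.823],
    [0.95,25.2,21.5,0,2.823],
  ],
)

```text
clock: 26.4
position: [0.4564, 0.0286, 0.1312]
tcp_rot: [0.955, 0.297, -0.001, 0.0]
force: [0.6, 0.8, -2.0]
width: 0.247
gripper_force: 49.5
```

```bash
python3 - <<'E'
from h import *
go(458,28.8,80,1.1);print(r.state()["qpos"].round(2),r.state()["width"])
E
```

```text
at [456.4  28.6 131.2] yaw 34.5 q7 -1.29 -> shift [0.16 0.07 5.12] turn 0.583 | other -2.558
[-0.07  0.45 -0.16  2.13  0.13  0.57 -1.29] 0.2471018352857574
```

Request:
arm_command(
  commands=[
    [0.95,0.15,0.05,3,0.583],
    [0.95,0.15,0.05,5,0.583],
    [0.95,0.15,0.05,5,0.583],
    [0.95,0.15,0.05,5,0.583],
    [0.95,0.15,0.05,5,0.583],
    [0.95,0.15,0.05,5,0.583],
  ],
)

```text
clock: 27.15
position: [0.4586, 0.0293, 0.0823]
tcp_rot: [1.0, 0.014, 0.0, -0.0]
force: [-0.4, -0.3, 0.0]
width: 0.242
gripper_force: 49.5
```

```bash
python3 - <<'E'
from h import *
go(458,28.8,33,1.1);print(r.state()["qpos"].round(2),r.state()["width"])
E
```

```text
at [458.6  29.3  82.3] yaw 1.6 q7 -1.73 -> shift [-0.07  0.04  4.93] turn 0.009 | other -3.132
[-0.2   0.55  0.01  2.15 -0.01  0.44 -1.73] 0.2421233840098851
```

Request:
arm_command(
  commands=[
    [0.95,-0.05,0.05,2,0.009],
    [0.95,-0.05,0.05,4,0.009],
    [0.95,-0.05,0.05,4.8,0.009],
    [0.95,-0.05,0.05,4.95,0.009],
    [0.95,-0.05,0.05,4.95,0.009],
    [0.7,-0.05,0.05,4.95,0.009],
    [0.5,-0.05,0.05,4.95,0.009],
    [0.5,-0.05,0.05,4.95,0.009],
    [0.5,-0.05,0.05,3,0],
    [0.5,0,0,-1,0],
    [0.5,0,0,-4,0],
  ],
)

```text
clock: 28.52
position: [0.4587, 0.0294, 0.1237]
tcp_rot: [1.0, 0.013, 0.0, -0.0]
force: [-0.7, 0.2, 0.1]
width: 0.503
gripper_force: 0.0
```

```bash
python3 - <<'E'
from h import *
go(457.3,189.5,120,2.0);print(r.state()["qpos"].round(2),r.state()["width"])
E
```

```text
at [458.7  29.4 123.7] yaw 1.5 q7 -1.73 -> shift [  0.28 -16.01   0.37] turn -0.009 | other 3.133
[-0.2   0.47  0.01  2.13 -0.01  0.54 -1.73] 0.5032494819259653
```

Request:
arm_command(
  commands=[
    [0.3,-0.1,-16.2,0,0],
    [0.3,-0.1,-16.2,0,0],
    [0.3,-0.1,-16.2,0,0],
    [0.3,-0.1,-16.2,3,0],
    [0.3,-0.1,-16.2,6,0],
    [0.3,-0.1,-16.2,8,0],
    [0.3,-0.1,-16.2,9,0],
    [0.3,-0.1,-16.2,9,0],
    [0.9,-0.1,-16.2,9,0],
    [0.9,-0.1,-16.2,9,0],
    [0.9,-0.1,-16.2,9,0],
    [0.9,-0.1,-16.2,9,0],
  ],
)

```text
clock: 30.02
position: [0.4539, 0.1915, 0.0331]
tcp_rot: [1.0, 0.013, 0.001, -0.0]
force: [-1.9, -0.5, 9.1]
width: 0.292
gripper_force: 48.5
```

```bash
python3 - <<'E'
from h import *
go(457.3,188.4,40,1.1);print(r.state()["width"])
E
```

```text
at [453.9 191.5  33.1] yaw 1.5 q7 -2.05 -> shift [ 0.34  0.32 -0.69] turn 0.007 | other -3.135
0.2919169469389004
```

Request:
arm_command(
  commands=[
    [0.9,0,0,-0.5,0],
    [0.9,0,0.3,-0.5,0.007],
    [0.9,0,0.3,-0.5,0.007],
    [0.9,0,0.3,0,0.007],
    [0.9,0,0.3,0,0.007],
    [0.6,0,0.3,0,0.007],
    [0.45,0,0.3,0,0.007],
    [0.45,0,0.3,0,0.007],
    [0.45,0,0.3,-2,0],
    [0.45,0,0.3,-6,0],
    [0.45,0,0.3,-11,0],
    [0,0,0.3,-16,0],
  ],
)

```text
clock: 31.52
position: [0.4532, 0.1881, 0.1937]
tcp_rot: [1.0, 0.013, -0.0, 0.0]
force: [1.1, 0.3, -0.3]
width: 0.744
gripper_force: 0.0
```

```bash
python3 - <<'E'
from h import *
go(512,-330,190,101);print(r.state()["qpos"].round(2),r.state()["width"])
E
```

```text
at [453.2 188.1 193.7] yaw 1.5 q7 -2.04 -> shift [ 4.53 51.95  0.38] turn 1.405 | other -1.737
[-0.54  0.39  0.03  2.   -0.02  0.75 -2.04] 0.7443520511559
```

```bash
python3 - <<'E'
from h import *
go(420,-430,190,11.5)
E
```

```text
at [453.2 188.1 193.7] yaw 1.5 q7 -2.04 -> shift [-4.93 61.7   0.39] turn -0.175 | other 2.967
```

Request:
arm_command(
  commands=[
    [0,-4.9,61.7,0,-0.175],
    [0,-4.9,61.7,0,-0.175],
    [0,-4.9,61.7,0,-0.175],
    [0,-4.9,61.7,0,-0.175],
    [0,-4.9,61.7,0,-0.175],
    [0,-4.9,61.7,0,-0.175],
    [0,-4.9,61.7,0,-0.175],
    [0,-4.9,61.7,0,-0.175],
    [0,-4.9,61.7,0,-0.175],
    [0,-4.9,61.7,0,-0.175],
    [0,-4.9,61.7,0,-0.175],
    [0,-4.9,61.7,0,-0.175],
  ],
)

```text
clock: 33.02
position: [0.4205, -0.4292, 0.1918]
tcp_rot: [0.995, 0.1, -0.0, -0.001]
force: [0.2, -0.1, -0.9]
width: 1.0
gripper_force: 0.0
```

```bash
python3 - <<'E'
from h import *
im=shot("top","t4"); s=shot("side","s4")
cv2.imwrite("pics/z7.png",np.vstack([cv2.resize(im[190:252,146:314],None,fx=4.6,fy=4.6,interpolation=cv2.INTER_CUBIC),cv2.resize(im[185:245,372:468],None,fx=4.6,fy=4.6,interpolation=cv2.INTER_CUBIC)[:, :441].copy() if 0 else cv2.copyMakeBorder(cv2.resize(im[185:245,372:468],None,fx=4.6,fy=4.6,interpolation=cv2.INTER_CUBIC),0,0,0,773-442,cv2.BORDER_CONSTANT)]))
for v in(45,55,65,75): print(v,"plug",blob(im,(402,196,434,228),[0,0,0],[180,255,v],44))
red=im[:,:,2]-(im[:,:,0]/2.+im[:,:,1]/2.)
for x0,x1 in((236,256),(262,282)):
    sub=np.clip(red[224:240,x0:x1]-15,0,None); v,u=np.mgrid[224:240,x0:x1]; pu,pv=(u*sub).sum()/sub.sum(),(v*sub).sum()/sub.sum(); print(onz("top",pu,pv,.026)*1000)
print("c3",blob(im,(285,208,306,245),[12,90,60],[35,255,255],22,close=25))
go(0,0,0)
E
```

```text
45 plug {'c': array([ 514.7, -357.8]), 'ang': 11.3, 'size': array([39.7, 45.5]), 'cen': array([ 512.4, -356.6])}
55 plug {'c': array([ 513.2, -358.5]), 'ang': 11.3, 'size': array([42.3, 50.9]), 'cen': array([ 513.5, -358.1])}
65 plug {'c': array([ 512.1, -359. ]), 'ang': 11.1, 'size': array([44.3, 54.7]), 'cen': array([ 512.4, -358.9])}
75 plug {'c': array([ 511.7, -359.4]), 'ang': 10.6, 'size': array([46.7, 57.6]), 'cen': array([ 511.9, -359.2])}
[437.925314   179.06359772  26.        ]
[436.41126071 110.84724708  26.        ]
c3 {'c': array([459.9,  31.6]), 'ang': 2.1, 'size': array([25.3, 60.4]), 'cen': array([458.3,  31.9])}
at [ 421.  -428.5  192.3] yaw 11.6 q7 -0.6 -> shift [-32.63 -50.43  19.25] turn 0.0 | other 0.0
```

View pics/z7.png

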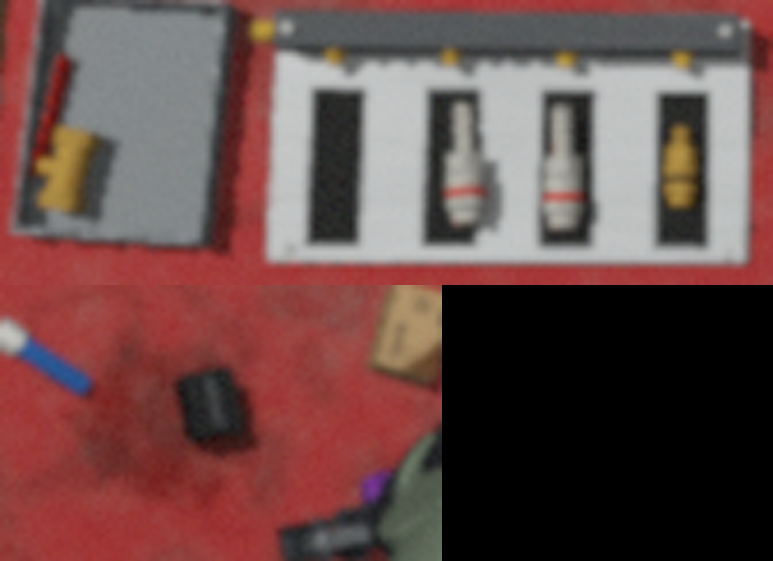

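```bash
python3 - <<'E'
from h import *
im=cv2.imread("pics/t4.png"); g=cv2.cvtColor(up(im,236,206,262,246,4),cv2.COLOR_BGR2GRAY)
for v in range(20,136,8): print(round((v+.5)/4-.5+206,1),g[v,::3])
for a in [(246.5,212.2),(246.8,224.9),(246.7,238.9)]: print(onz("top",*a,.024)*1000)
s=cv2.imread("pics/s4.png"); cv2.imwrite("pics/z8.png",np.vstack([cv2.resize(s[225:300,270:380],None,fx=6,fy=6,interpolation=cv2.INTER_CUBIC)]))
E
```

```text
210.6 [196 195 187 167 125  79  52  47  47  48  49  51  55  58  59  54  50  59
  89 130 165 184 190 190 191 191 191 191 191 190 190 191 191 191 191]
212.6 [196 195 186 168 125  76  47  41  38  41  55  83 118 142 140 126  99  81
  94 135 168 186 192 192 192 192 193 192 192 192 192 192 191 191 190]
214.6 [197 196 187 166 124  75  47  45  40  45  67  98 133 156 159 149 125  95
  88 128 163 185 190 191 191 191 192 191 190 191 192 193 192 191 192]
216.6 [197 196 186 164 117  67  39  37  38  44  62  96 133 159 163 153 126 100
 102 138 169 187 191 191 192 192 192 191 192 193 192 192 191 192 192]
218.6 [194 193 184 162 114  64  40  41  41  45  60  92 130 158 162 153 127  97
  91 120 155 181 188 190 190 190 190 190 189 189 189 191 191 190 190]
220.6 [193 190 178 156 112  66  42  40  38  41  55  83 126 158 167 159 135 100
  81 102 141 175 187 189 190 190 190 190 190 190 190 189 189 190 191]
222.6 [193 188 171 143  96  54  38  41  53  76 102 122 147 162 163 158 140 120
 111 119 146 174 188 191 191 190 190 190 191 191 191 191 192 192 191]
224.6 [194 189 172 143  98  56  38  41  66 110 149 168 17
[... 554 characters left out ...]
156 119  77  49  43  42  62  97 128 147 155 155 155 156 153 142
 124 107  90  85  92  99 110 137 168 185 191 192 192 192 193 191 189]
234.6 [192 183 156 120  76  47  38  38  58  96 132 148 156 156 153 148 144 133
 117 102  92  90  96 100 113 140 170 185 192 193 193 194 194 191 187]
236.6 [192 182 151 108  64  42  42  40  40  57  91 128 156 168 167 164 154 137
 117 103  95  98 104 108 123 151 177 189 194 194 193 192 192 191 190]
238.6 [192 181 151 109  64  42  43  40  37  40  52  68  83  86  80  74  72  74
  82  97 113 120 122 127 150 177 192 194 194 194 195 194 196 194 189]
[498.35711122 181.90251243  24.        ]
[457.97303769 178.80163664  24.        ]
[413.8226033 176.7666818  24.       ]
```

View pics/z8.png

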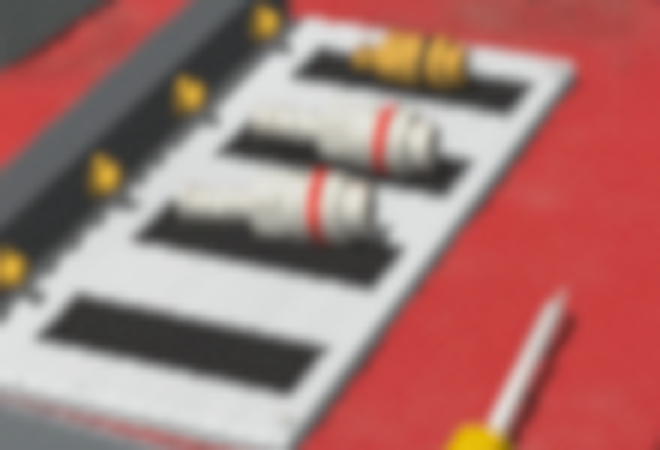

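```bash
python3 - <<'E'
from h import *
go(457,176.4,130,3)
E
```

```text
at [ 421.  -428.5  192.3] yaw 11.6 q7 -0.6 -> shift [ 15.69 -58.53   6.26] turn 0.15 | other -2.991
```

Request:
arm_command(
  commands=[
    [0.35,15.7,-58.5,0,0.15],
    [0.35,15.7,-58.5,0,0.15],
    [0.35,15.7,-58.5,0,0.15],
    [0.35,15.7,-58.5,0,0.15],
    [0.35,15.7,-58.5,0,0.15],
    [0.35,15.7,-58.5,0,0.15],
    [0.35,15.7,-58.5,0,0.15],
    [0.35,15.7,-58.5,6,0.15],
    [0.35,15.7,-58.5,6,0.15],
    [0.35,15.7,-58.5,6,0.15],
    [0.35,15.7,-58.5,6,0.15],
    [0.35,15.7,-58.5,6,0.15],
  ],
)

```text
clock: 34.62
position: [0.457, 0.175, 0.1324]
tcp_rot: [1.0, 0.026, -0.0, 0.0]
force: [-0.3, -0.0, -0.5]
width: 0.65
gripper_force: 0.0
```

```bash
python3 - <<'E'
from h import *
go(457,176.4,33,3); print(r.state()["width"],r.state()["qpos"][6])
E
```

```text
at [457.  175.  132.4] yaw 3.0 q7 -1.96 -> shift [ 0.   -0.14  9.94] turn 0.0 | other -3.142
0.6504745747625927 -1.9648222570793201
```

Request:
arm_command(
  commands=[
    [0.35,0,-0.15,4,0],
    [0.35,0,-0.15,7,0],
    [0.35,0,-0.15,9,0],
    [0.35,0,-0.15,9.9,0],
    [0.35,0,-0.15,9.9,0],
    [0.55,0,-0.15,9.9,0],
    [0.65,0,-0.15,9.9,0],
    [0.75,0,-0.15,9.9,0],
    [0.9,0,-0.15,9.9,0],
    [0.9,0,-0.15,9.9,0],
    [0.9,0,-0.15,9.9,0],
    [0.9,0,-0.15,9.9,0],
  ],
)

```text
clock: 36.12
position: [0.4578, 0.1767, 0.0341]
tcp_rot: [1.0, 0.026, 0.0, -0.0]
force: [-2.5, 0.5, 14.2]
width: 0.285
gripper_force: 47.8
```

```bash
python3 - <<'E'
from h import *
go(457,188.6,45,1.1); print(r.state()["width"],r.state()["qpos"][6])
E
```

```text
at [457.8 176.7  34.1] yaw 2.9 q7 -1.96 -> shift [-0.02 -1.2  -1.09] turn 0.032 | other -3.11
0.284798095994298 -1.9608269143784143
```

Request:
arm_command(
  commands=[
    [0.9,0,0,-0.8,0],
    [0.9,0,-1.2,-0.8,0.032],
    [0.9,0,-1.2,-0.8,0.032],
    [0.9,0,-1.2,-0.3,0.032],
    [0.9,0,-1.2,0,0.032],
    [0.9,0,-1.2,0.05,0.032],
    [0.9,0,-1.2,0.05,0.032],
    [0.9,0,-1.2,0.05,0.032],
  ],
)

```text
clock: 37.12
position: [0.4572, 0.188, 0.0336]
tcp_rot: [1.0, 0.009, 0.0, -0.0]
force: [-4.6, -1.8, 30.4]
width: 0.286
gripper_force: 47.1
```

Request:
arm_command(
  commands=[
    [0.69,0,0,0,0],
    [0.67,0,0,0,0],
    [0.64,0,0,0,0],
    [0.6,0,0,0,0],
    [0.55,0,0,0,0],
    [0.5,0,0,0,0],
    [0.5,0,0,0,0],
    [0.5,0,0,-1,0],
    [0.5,0,0,-3,0],
    [0.5,0,0,-7,0],
    [0.5,0,0,-12,0],
    [0.3,0,0,-16,0],
  ],
)

```text
clock: 38.62
position: [0.4569, 0.1882, 0.1954]
tcp_rot: [1.0, 0.009, 0.001, -0.0]
force: [-0.1, 0.1, 0.3]
width: 0.691
gripper_force: 0.0
```

```bash
python3 - <<'E'
from h import *
go(440,-410,190,11.2)
E
```

```text
at [456.9 188.2 195.4] yaw 1.1 q7 -2.02 -> shift [-2.82 59.78  0.49] turn -0.177 | other 2.965
```

Request:
arm_command(
  commands=[
    [0,-2.8,59.8,0,-0.177],
    [0,-2.8,59.8,0,-0.177],
    [0,-2.8,59.8,0,-0.177],
    [0,-2.8,59.8,0,-0.177],
    [0,-2.8,59.8,0,-0.177],
    [0,-2.8,59.8,0,-0.177],
    [0,-2.8,59.8,0,-0.177],
    [0,-2.8,59.8,0,-0.177],
    [0,-2.8,59.8,0,-0.177],
    [0,-2.8,59.8,0,-0.177],
    [0,-2.8,59.8,0,-0.177],
  ],
)

```text
clock: 40.0
position: [0.4389, -0.413, 0.1932]
tcp_rot: [0.995, 0.096, -0.0, 0.001]
force: [-1.3, 0.7, 0.5]
width: 0.999
gripper_force: 0.0
```

```bash
python3 - <<'E'
from h import *
im=shot("top","t5"); shot("side","s5")
red=im[:,:,2]-(im[:,:,0]/2.+im[:,:,1]/2.)
for x0,x1 in((236,256),(262,282)):
    sub=np.clip(red[224:240,x0:x1]-15,0,None); v,u=np.mgrid[224:240,x0:x1]; pu,pv=(u*sub).sum()/sub.sum(),(v*sub).sum()/sub.sum(); print(onz("top",pu,pv,.026)*1000)
    # tail centroid on the inlay, rows 212-219
    g=im[213:220,x0+3:x1-6].astype(float).mean(2); print((g.mean(0)).round())
for v in(45,55,65): print(v,"plug",blob(im,(402,196,434,228),[0,0,0],[180,255,v],44))
print("c3",blob(im,(285,208,306,245),[12,90,60],[35,255,255],22,close=25))
print("valve",blob(im,(146,182,202,248),[12,90,60],[35,255,255],20,close=15),blob(im,(150,190,190,240),[0,180,120],[8,255,255],30))
go(0,0,0)
E
```

```text
[437.24706652 189.40008117  26.        ]
[ 92.  52.  81. 134. 158. 150. 121.  77.  40.  39.  93.]
[436.42115219 110.87429584  26.        ]
[ 86. 135. 155. 145. 116.  75.  39.  34.  42.  94. 158.]
45 plug {'c': array([ 514. , -357.9]), 'ang': 12.1, 'size': array([38.7, 45. ]), 'cen': array([ 512.2, -356.8])}
55 plug {'c': array([ 513.4, -358.6]), 'ang': 12.2, 'size': array([41.6, 49.5]), 'cen': array([ 513.5, -358.1])}
65 plug {'c': array([ 512. , -359.1]), 'ang': 11.9, 'size': array([43.8, 55. ]), 'cen': array([ 512.3, -358.9])}
c3 {'c': array([459.9,  31.6]), 'ang': 2.2, 'size': array([25.3, 60.4]), 'cen': array([458.4,  31.8])}
valve {'c': array([446.8, 455.5]), 'ang': -9.2, 'size': array([40.8, 60.3]), 'cen': array([445.9, 453.9])} {'c': array([477.5, 465.9]), 'ang': 4.8, 'size': array([3.1, 6.7]), 'cen': array([477.7, 465.9])}
at [ 440.1 -409.8  193. ] yaw 11.2 q7 -0.63 -> shift [-35.21 -48.75  19.32] turn 0.0 | other 0.0
```

```bash
python3 - <<'E'
from h import *
im=cv2.imread("pics/t5.png"); s=cv2.imread("pics/s5.png")
a=cv2.resize(im[184:246,146:202],None,fx=6.5,fy=6.5,interpolation=cv2.INTER_CUBIC)
b=cv2.resize(s[275:350,195:312],None,fx=3.6,fy=3.6,interpolation=cv2.INTER_CUBIC)
H=600; c=np.zeros((H,800,3),np.uint8); c[:a.shape[0],:a.shape[1]]=a; c[:b.shape[0],370:370+b.shape[1]]=b
k=cv2.resize(im[136:170,278:308],None,fx=8,fy=8,interpolation=cv2.INTER_CUBIC); c[290:290+k.shape[0],400:400+k.shape[1]]=k
cv2.imwrite("pics/z9.png",c)
E
```

```text
(no output)
```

View pics/z9.png

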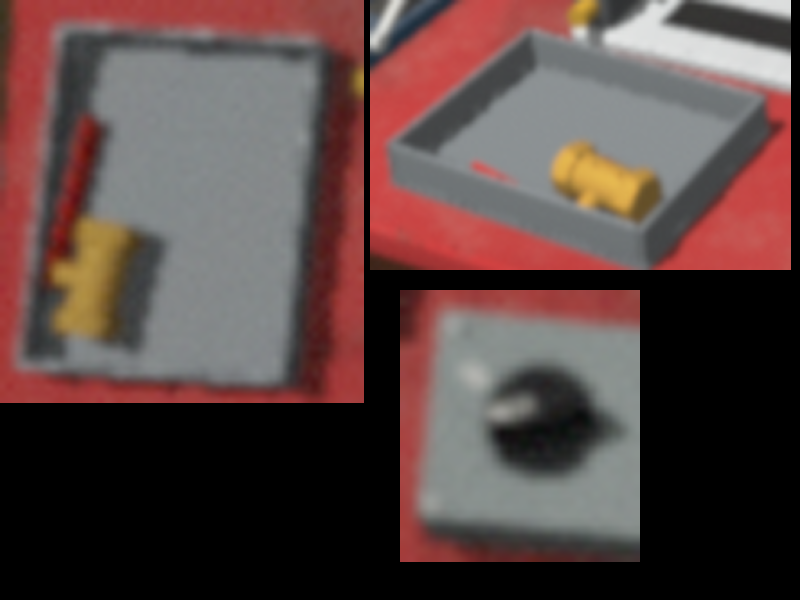

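```bash
python3 - <<'E'
from h import *
im=cv2.imread("pics/t5.png")
print("skirt",[blob(im,(284,142,306,164),[0,0,0],[180,255,v],50) for v in (60,75)])
z=up(im,272,132,350,178,8); g=cv2.cvtColor(z,cv2.COLOR_BGR2GRAY)
f=lambda u,v:((u+.5)/8-.5+272,(v+.5)/8-.5+132)
# gradient profile across socket, row through center & column through center
for v in (180,190,200,210): print("row",g[v,352:536:6])
for u in (420,435,450,465): print("col",g[90:290:6,u])
# index: bright spot near
sub=g[70:150,80:150]; 
h=im[138:153,282:299].astype(int).min(2); print(h)
print("box",blob(im,(276,134,346,176),[70,0,95],[120,70,255],45,close=121))
E
```

```text
skirt [{'c': array([692. ,  29.6]), 'ang': 73.4, 'size': array([39.9, 41.1]), 'cen': array([691.3,  29.7])}, {'c': array([692. ,  32.8]), 'ang': 40.9, 'size': array([42.6, 43.2]), 'cen': array([691.7,  29.9])}]
row [141 140 134 121 115 115 114 102  90  94 117 131 140 142 141 142 141 140
 140 140 139 138 137 132 123 119 125 135 141 142 142]
row [141 137 129 117 114 116 113  96  88  98 119 133 139 140 141 138 137 139
 140 141 141 140 139 131 120 117 125 135 140 141 140]
row [142 139 130 119 118 119 113  99  88  97 119 134 141 141 141 140 139 139
 139 141 140 138 136 130 119 118 128 137 140 141 140]
row [142 138 128 118 120 120 110  94  85  96 120 134 141 141 142 141 143 142
 139 140 139 137 134 126 118 117 126 135 139 139 140]
col [138 142 138 131 116 108 106 101  87  83  96 113 121 123 128 136 136 137
 138 138 138 138 136 133 133 129 121 116 116 126 137 138 134 123]
col [136 143 140 131 118 112 111 109  93  95 115 135 138 140 141 141 141 141
 141 141 142 142 140 139 138 135 129 121 114 122 134 138 137 131]
col [132 140 139 134 123 113 111 114 100  91 103 125 136 140 141 140 138 139
 1
[... 679 characters left out ...]
129 123 122 122 124 131]
 [121 137 140 152 161 161 151 137 133 127 115 103  95  90  92  98 109]
 [122 137 140 155 168 173 161 141 121 106  84  65  52  52  54  60  74]
 [123 136 137 145 159 167 162 136 105  76  55  42  42  38  35  44  48]
 [126 137 134 137 144 150 140 113  76  57  56  57  51  38  38  37  42]
 [131 139 134 137 135 136 124 102  82  84  91  97  83  52  40  43  38]
 [132 138 136 133 136 135 125 122 129 124 119 116  97  58  39  33  32]
 [132 137 135 132 132 132 127 137 147 134 111 100  73  49  33  23  27]
 [135 140 135 135 135 128 112  98  97  87  67  52  38  28  25  20  13]]
box {'c': array([686. , -19.6]), 'ang': 77.3, 'size': array([118.8, 241. ]), 'cen': array([684.9, -20.4])}
```

```bash
python3 - <<'E'
from h import *
f=lambda u,v,k=8:((u+.5)/k-.5+272,(v+.5)/k-.5+132)
S=onz("top",*f(438.7,190.5),.045)*1000; print("socket",S)
P=[onz("top",*f(u,v,10),.045)[:2]*1000 for u,v in((115,65),(700,122),(88,322),(680,383))]; print(np.round(P,1))
for a,b in((0,1),(2,3),(2,0),(3,1)):
    d=P[a]-P[b]; print(np.hypot(*d),np.degrees(np.arctan2(d[1],d[0])))
print("centre",np.mean(P,0))
d=P[0]-P[1]+P[2]-P[3]; d/=np.hypot(*d); K=S[:2]+100*d; print("yaw",np.degrees(np.arctan2(d[1],d[0]))-90,"knob",K)
I=onz("top",286.8,146.1,.045)*1000; T=onz("top",289.9,151,.074)*1000; T2=onz("top",294,149.9,.074)*1000
an=lambda p:np.degrees(np.arctan2(p[1]-K[1],p[0]-K[0]))
print("index",I,np.hypot(*(I[:2]-K)),an(I)," tip",T,an(T),T2,an(T2), np.degrees(np.arctan2(*(T-T2)[[1,0]])))
go(513,-358.5,100,12)
E
```

```text
socket [685.76100667 -66.62394658  45.        ]
[[ 738.8   74. ]
 [ 725.5 -114.2]
 [ 654.    79.2]
 [ 639.7 -109.7]]
188.74987815409347 85.95887544601172
189.37822619093518 85.65415731035571
84.95001081564587 176.53636953679637
85.9656412122341 176.94659264757493
centre [689.52755216 -17.66440473]
yaw -4.193736802539206 knob [693.07392436  33.10830114]
index [712.54827291  60.96428334  45.        ] 33.98832146534219 55.04228292458154  tip [688.92969052  48.28504567  74.        ] 105.27311412834227 [692.85525164  35.59093311  74.        ] 95.03367906554604 107.1838396674333
at [ 440.1 -409.8  193. ] yaw 11.2 q7 -0.63 -> shift [ 8.15 -3.61  9.31] turn -0.014 | other 3.128
```

```bash
python3 - <<'E'
from h import *
go(514,-358.5,36.5,12)
E
```

```text
at [ 440.1 -409.8  193. ] yaw 11.2 q7 -0.63 -> shift [ 8.24 -3.59 15.66] turn -0.014 | other 3.128
```

Request:
arm_command(
  commands=[
    [0,8.25,-3.6,0,-0.014],
    [0,8.25,-3.6,5,-0.014],
    [0,8.25,-3.6,8,-0.014],
    [0,8.25,-3.6,8,-0.014],
    [0,8.25,-3.6,8,-0.014],
  ],
)

```text
clock: 40.72
position: [0.5146, -0.3589, 0.1144]
tcp_rot: [0.994, 0.105, 0.001, 0.0]
force: [0.3, 0.4, 0.8]
width: 1.001
gripper_force: 0.0
```

```bash
python3 - <<'E'
from h import *
go(514,-358.5,36.5,12)
E
```

```text
at [ 514.6 -358.9  114.4] yaw 12.0 q7 -0.74 -> shift [-0.06 -0.06  7.79] turn 0.001 | other -3.141
```

Request:
arm_command(
  commands=[
    [0,-0.05,-0.05,4,0],
    [0,-0.05,-0.05,6.5,0],
    [0,-0.05,-0.05,7.7,0],
    [0,-0.05,-0.05,7.8,0],
    [0,-0.05,-0.05,7.8,0],
    [0.4,-0.05,-0.05,7.8,0],
    [0.55,-0.05,-0.05,7.8,0],
    [0.9,-0.05,-0.05,7.8,0],
    [0.9,-0.05,-0.05,7.8,0],
    [0.9,-0.05,-0.05,7.8,0],
    [0.9,-0.05,-0.05,7.8,0],
    [0.9,-0.05,-0.05,7.8,0],
  ],
  squeeze=60,
)

```text
clock: 42.22
position: [0.5138, -0.3586, 0.0353]
tcp_rot: [0.994, 0.105, 0.0, 0.0]
force: [-0.7, 0.6, 7.9]
width: 0.41
gripper_force: 60.6
```

Request:
arm_command(
  commands=[
    [0.9,0,0,-4,0],
    [0.9,0,0,-9,0],
    [0.9,0,0,-11,0],
    [0.9,0,0,-11,0],
  ],
)

```text
clock: 42.72
position: [0.5142, -0.3588, 0.1462]
tcp_rot: [0.994, 0.105, 0.001, 0.001]
force: [0.6, -0.0, -1.8]
width: 0.41
gripper_force: 60.2
```

```bash
python3 - <<'E'
from h import *
go(685.5,-68.5,120,-4); print(r.state()["width"])
im=shot("top","t6"); s=shot("side","s6")
E
```

```text
at [ 514.2 -358.8  146.2] yaw 12.0 q7 -0.75 -> shift [ 22.8  -24.82   2.62] turn 0.28 | other -2.862
0.40978531559162146
```

Request:
arm_command(
  commands=[
    [0.9,22.8,-24.8,0,0.28],
    [0.9,22.8,-24.8,0,0.28],
    [0.9,22.8,-24.8,0,0.28],
    [0.9,22.8,-24.8,0,0.28],
    [0.9,22.8,-24.8,0,0.28],
    [0.9,22.8,-24.8,0,0.28],
    [0.9,22.8,-24.8,2,0.28],
    [0.9,22.8,-24.8,3.5,0.28],
    [0.9,22.8,-24.8,3.5,0.28],
    [0.9,22.8,-24.8,3.5,0.28],
  ],
)

```text
clock: 44.08
position: [0.6848, -0.0693, 0.11]
tcp_rot: [0.999, -0.036, 0.0, 0.0]
force: [0.3, -0.2, -0.7]
width: 0.41
gripper_force: 60.4
```

```bash
python3 - <<'E'
from h import *
go(685.5,-68.5,66.3,-4); print(r.state()["width"],r.state()["qpos"].round(2))
E
```

```text
at [684.8 -69.3 110. ] yaw -4.1 q7 -1.47 -> shift [ 0.06 -0.09  4.37] turn -0.001 | other 3.14
0.40956739943050297 [-0.12  0.79  0.22  1.53 -0.21  0.84 -1.47]
```

Lower until just inside the mouth, then check force.

Request:
arm_command(
  commands=[
    [0.9,0.06,-0.08,1.5,0],
    [0.9,0.06,-0.08,2.5,0],
    [0.9,0.06,-0.08,3.0,0],
    [0.9,0.06,-0.08,3.3,0],
    [0.9,0.06,-0.08,3.5,0],
    [0.9,0.06,-0.08,3.5,0],
  ],
)

```text
clock: 44.82
position: [0.6854, -0.0675, 0.0788]
tcp_rot: [0.999, -0.035, 0.0, -0.0]
force: [-31.0, 4.5, 64.3]
width: 0.408
gripper_force: 69.3
```

Request:
arm_command(
  commands=[
    [0.9,0,0,-0.6,0],
    [0.9,-0.3,0,-0.6,0],
    [0.9,-0.3,0,-0.6,0],
  ],
)

```text
clock: 45.2
position: [0.6822, -0.0673, 0.0802]
tcp_rot: [0.999, -0.035, -0.0, 0.0]
force: [0.3, 0.2, -1.2]
width: 0.41
gripper_force: 60.9
```

Request:
arm_command(
  commands=[
    [0.9,0,0,0.3,0],
    [0.9,0,0,0.5,0],
    [0.9,0,0,0.7,0],
    [0.9,0,0,0.7,0],
  ],
)

```text
clock: 45.7
position: [0.6825, -0.0674, 0.0735]
tcp_rot: [0.999, -0.035, -0.0, 0.0]
force: [-1.2, 0.4, -1.6]
width: 0.41
gripper_force: 60.9
```

Request:
arm_command(
  commands=[
    [0.9,0,0,0.3,0],
    [0.9,0,0,0.6,0],
    [0.9,0,0,0.75,0],
    [0.9,0,0,0.8,0],
    [0.9,0,0,0.8,0],
  ],
)

```text
clock: 46.32
position: [0.6825, -0.0673, 0.0661]
tcp_rot: [0.999, -0.035, -0.0, -0.0]
force: [-2.8, 0.7, 5.6]
width: 0.416
gripper_force: 61.8
```

Request:
arm_command(
  commands=[
    [0.9,0,0,0.1,0],
    [0.9,0,0,0.2,0],
    [0.9,0,0,0.2,0],
  ],
)

```text
clock: 46.7
position: [0.6826, -0.0673, 0.066]
tcp_rot: [0.999, -0.035, 0.0, -0.0]
force: [-15.1, 1.8, 33.5]
width: 0.411
gripper_force: 65.4
```

Request:
arm_command(
  commands=[
    [0.55,0,0,-0.2,0],
    [0.4,0,0,-0.2,0],
    [0.3,0,0,-0.2,0],
    [0.3,0,0,-2,0],
    [0.3,0,0,-5,0],
    [0.3,0,0,-9,0],
    [0.3,0,0,-9,0],
  ],
)

```text
clock: 47.58
position: [0.6843, -0.0677, 0.1581]
tcp_rot: [0.999, -0.035, 0.003, 0.0]
force: [-0.5, -0.2, -0.8]
width: 0.696
gripper_force: 0.0
```

```bash
python3 - <<'E'
from h import *
go(691.8,32.2,120,106); print(r.state()["width"],r.state()["qpos"].round(2))
E
```

```text
at [684.3 -67.7 158.1] yaw -4.0 q7 -1.48 -> shift [  0.03 -10.01   3.82] turn 1.221 | other -1.92
0.6964651186694538 [-0.13  0.73  0.23  1.51 -0.2   0.92 -1.48]
```

Request:
arm_command(
  commands=[
    [0.3,0,-10,0,-1.92],
    [0.3,0,-10,0,-1.92],
    [0.3,0,-10,0,-1.92],
    [0.3,0,-10,0,-1.92],
    [0.3,0,-10,0,-1.92],
    [0.3,0,-10,0,-1.92],
    [0.3,0,-10,2,-1.92],
    [0.3,0,-10,3.5,-1.92],
    [0.3,0,-10,3.5,-1.92],
    [0.3,0,-10,3.5,-1.92],
    [0.3,0,-10,3.5,-1.92],
    [0.3,0,-10,3.5,-1.92],
  ],
)

```text
clock: 49.08
position: [0.6895, 0.0321, 0.1188]
tcp_rot: [0.602, 0.798, -0.0, -0.0]
force: [-0.0, 0.1, 0.0]
width: 0.704
gripper_force: 0.0
```

```bash
python3 - <<'E'
from h import *
go(691.8,32.2,72.5,106); print(r.state()["width"],r.state()["qpos"].round(2))
im=shot("top","t7"); s=shot("side","s7")
cv2.imwrite("pics/z10.png",np.hstack([cv2.resize(s[190:245,230:330],None,fx=4,fy=4,interpolation=cv2.INTER_CUBIC),cv2.resize(im[130:185,265:360],None,fx=4,fy=4,interpolation=cv2.INTER_CUBIC)]))
E
```

```text
at [689.5  32.1 118.8] yaw 106.0 q7 -0.03 -> shift [-0.06  0.23  4.63] turn -0.001 | other 3.141
0.7035579655207592 [ 0.02  0.78 -0.26  1.5   0.23  0.89 -0.03]
```

Request:
arm_command(
  commands=[
    [0.3,-0.05,0.2,2,0],
    [0.3,-0.05,0.2,3.8,0],
    [0.3,-0.05,0.2,4.6,0],
    [0.3,-0.05,0.2,4.6,0],
    [0.6,-0.05,0.2,4.6,0],
    [0.75,-0.05,0.2,4.6,0],
    [0.85,-0.05,0.2,4.6,0],
    [0.97,-0.05,0.2,4.6,0],
    [0.97,-0.05,0.2,4.6,0],
    [0.97,-0.05,0.2,4.6,0],
    [0.97,-0.05,0.2,4.6,0],
  ],
  squeeze=30,
)

```text
clock: 50.55
position: [0.6928, 0.0328, 0.0735]
tcp_rot: [0.602, 0.799, 0.001, 0.001]
force: [5.3, 0.6, 0.4]
width: 0.134
gripper_force: 33.5
```

```bash
python3 - <<'E'
from h import *
s=r.state(); print(s["width"],s["force"],s["ft_torque"],s["position"]); go(0,0,0)
E
```

```text
0.1336168525635383 [5.34181995 0.62646744 0.36649961] [ 0.38745296 -1.17860604 -0.03394374] [0.69275347 0.03283521 0.07353997]
at [692.8  32.8  73.5] yaw 106.0 q7 -0.04 -> shift [ 15.94 -67.52   7.17] turn 0.0 | other 0.0
```

Request:
arm_command(
  commands=[
    [0.97,0,0,0,0.12],
    [0.97,0,0,0,0.26],
    [0.97,0,0,0,0.4],
    [0.97,0,0,0,0.54],
    [0.97,0,0,0,0.68],
    [0.97,0,0,0,0.8],
    [0.97,0,0,0,0.89],
    [0.97,0,0,0,0.89],
    [0.97,0,0,0,0.89],
  ],
)

```text
clock: 51.68
position: [0.6935, 0.0328, 0.0736]
tcp_rot: [0.887, 0.462, 0.002, 0.001]
force: [11.3, 0.9, -3.9]
width: 0.134
gripper_force: 32.9
```

```bash
python3 - <<'E'
from h import *
s=r.state(); print(s["width"],s["force"],s["ft_torque"],s["position"]); go(0,0,0)
E
```

```text
0.1335065524245268 [11.26447822  0.93214398 -3.86213318] [ 0.23300703 -2.37619278 -0.0294517 ] [0.69350721 0.03277604 0.07358255]
at [693.5  32.8  73.6] yaw 55.0 q7 -0.76 -> shift [-42.48 -54.96   7.05] turn 0.0 | other 0.0
```

Request:
arm_command(
  commands=[
    [0.8,0,0,0,0],
    [0.6,0,0,0,0],
    [0.4,0,0,0,0],
    [0.3,0,0,-2,0],
    [0.3,0,0,-6,0],
    [0.3,0,0,-12,0],
    [0.3,-30,25,-12,0],
    [0.3,-30,25,-12,0],
    [0.3,-30,25,-12,0],
    [0.3,-30,25,-12,0],
    [0.3,-30,25,-12,0],
    [0.3,-30,25,-12,0],
  ],
)

```text
clock: 53.18
position: [0.7231, -0.3433, 0.1948]
tcp_rot: [0.887, 0.462, 0.001, 0.0]
force: [1.1, 0.2, 0.6]
width: 0.701
gripper_force: 0.0
```

```bash
python3 - <<'E'
from h import *
im=shot("top","t8"); s=shot("side","s8"); go(0,0,0)
R=lambda a,f:cv2.resize(a,None,fx=f,fy=f,interpolation=cv2.INTER_CUBIC)
c=np.zeros((600,800,3),np.uint8)
def put(a,y,x): c[y:y+a.shape[0],x:x+a.shape[1]]=a[:600-y,:800-x]
put(R(im[132:178,272:350],6),0,0); put(R(im[184:252,146:314],2.8),290,0); put(R(s[190:245,230:310],4),0,475); put(R(im[155:260,325:440],2.6),290,480)
cv2.imwrite("pics/z11.png",c)
h=im[140:160,284:304].astype(int).min(2); print(h)
E
```

```text
at [ 720.7 -350.1  193.7] yaw 54.6 q7 -0.24 -> shift [-13.19 -79.06  19.26] turn 0.0 | other 0.0
[[153 143 129 133 135 139 138 140 139 137 135 134 132 130 123 125 123 116
  115 110]
 [147 136 130 133 136 135 138 139 137 138 135 136 138 135 136 137 137 137
  136 136]
 [138 135 134 135 136 136 135 135 135 134 136 136 135 138 136 137 136 137
  135 136]
 [139 138 137 139 136 137 138 136 135 135 134 134 133 136 136 138 139 138
  135 137]
 [140 143 144 145 140 136 133 131 130 129 126 122 124 128 129 134 135 139
  135 137]
 [139 151 161 160 148 140 133 122 112 105 100  93  94 100 111 123 130 136
  137 137]
 [142 155 168 173 160 144 134 119  97  78  61  58  58  62  75  96 113 126
  137 136]
 [139 144 157 166 156 135 125 132 121  97  64  47  36  44  41  56  84 116
  131 136]
 [135 138 144 147 137 104  92 116 132 129 102  61  35  35  37  45  61  99
  126 136]
 [135 135 136 133 119  84  56  77 108 130 114  71  38  39  39  44  47  79
  113 131]
 [136 134 136 127 104  68  43  38  60  87  80  56  40  34  35  33  38  59
  100 125]
 [136 133 129 120  93  57  39  27  33  41  43  40  39  37  39  35  32  48
   76 114]
 [136 136 135 126  93  59  44  35  28  31  32  29  38  39  36  31  32  41
   71 116]
 [136 138 136 129 103  63  40  39  40  32  25  29  29  32  35  33  27  37
   70 111]
 [134 138 134 129 107  73  46  36  39  40  35  33  24  28  30  22  24  32
   69 111]
 [136 133 133 131 118  93  60  40  40  43  40  34  35  28  22  23  21  39
   67  99]
 [136 135 135 134 129 112  77  53  46  42  39  40  40  35  30  30  40  52
   67  78]
 [137 136 135 132 133 124 102  73  55  45  43  42  42  40  39  52  59  71
   75  82]
 [136 138 135 130 134 133 121 108  88  71  62  58  51  57  66  86 100 104
  104 109]
 [137 136 136 136 136 137 134 128 120 107  99  95  97  98 103 119 128 132
  135 133]]
```

View pics/z11.png

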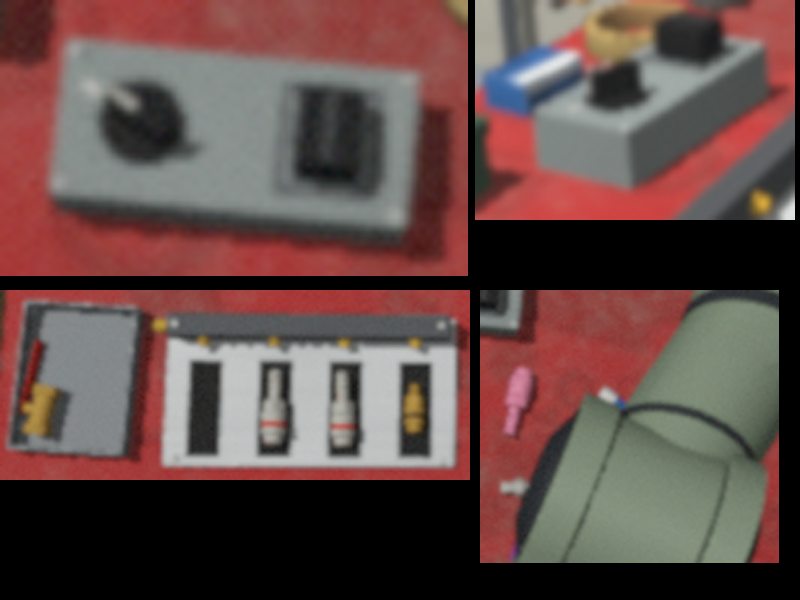

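```bash
python3 - <<'E'
from h import *
for name in("t5","t8"):
    im=cv2.imread(f"pics/{name}.png"); g=up(im,280,136,312,166,8).min(2).astype(float)
    v,u=np.mgrid[:g.shape[0],:g.shape[1]]; U=(u+.5)/8-.5+280; V=(v+.5)/8-.5+136
    for K in([.6931,.0331],[.6930,.0345],[.6935,.0320]):
        c,_=ray("top",300,150); W=np.array([[onz("top",a,b,.074)[:2] for a,b in zip(ra[::2],rb[::2])] for ra,rb in zip(U[::2],V[::2])])
        w=np.clip(g[::2,::2]-60,0,None); d=W-np.array(K); rr=np.hypot(d[...,0],d[...,1]); w=w*(rr<.0165)
        m=(d*w[...,None]).sum((0,1))/w.sum(); q=d-m; C=np.einsum('ij,ijk,ijl->kl',w,q,q)/w.sum(); ev,E=np.linalg.eigh(C)
        I=onz("top",286.6,146.05,.045)[:2]-K
        print(name,K,"cen ang",np.degrees(np.arctan2(m[1],m[0])).round(1),"r",(np.hypot(*m)*1e3).round(1),"pca",np.degrees(np.arctan2(E[1,1],E[0,1])).round(1)%180,"index",np.degrees(np.arctan2(I[1],I[0])).round(1))
E
```

```text
t5 [0.6931, 0.0331] cen ang 84.1 r 8.8 pca 144.7 index 55.5
t5 [0.693, 0.0345] cen ang 83.8 r 8.6 pca 149.9 index 54.0
t5 [0.6935, 0.032] cen ang 81.1 r 8.4 pca 140.8 index 57.0
t8 [0.6931, 0.0331] cen ang 43.8 r 9.6 pca 127.7 index 55.5
t8 [0.693, 0.0345] cen ang 40.5 r 9.4 pca 116.1 index 54.0
t8 [0.6935, 0.032] cen ang 45.1 r 9.6 pca 124.1 index 57.0
```

```bash
python3 - <<'E'
from h import *
for K in([.6931,.0331],[.6930,.0343]):
    print("axis",proj("top",[*K,.074]).round(2))
    for a in(45,50,55,60,100,106,110):
        print(a,[proj("top",[K[0]+q*np.cos(np.radians(a)),K[1]+q*np.sin(np.radians(a)),.074]).round(1).tolist() for q in(.006,.010,.014,.018,.020)])
im=cv2.imread("pics/t5.png"); print(im[145:156,286:300].astype(int).min(2))
E
```

```text
axis [294.8  149.85]
45 [[293.5, 148.5], [292.6, 147.6], [291.8, 146.7], [290.9, 145.8], [290.5, 145.3]]
50 [[293.4, 148.6], [292.4, 147.8], [291.5, 147.0], [290.5, 146.1], [290.1, 145.7]]
55 [[293.3, 148.7], [292.3, 148.0], [291.2, 147.3], [290.2, 146.5], [289.7, 146.1]]
60 [[293.2, 148.9], [292.1, 148.2], [291.0, 147.6], [289.9, 146.9], [289.4, 146.6]]
100 [[292.9, 150.1], [291.6, 150.3], [290.4, 150.5], [289.1, 150.7], [288.5, 150.7]]
106 [[292.9, 150.3], [291.7, 150.6], [290.5, 150.9], [289.2, 151.2], [288.6, 151.4]]
110 [[293.0, 150.4], [291.8, 150.8], [290.5, 151.2], [289.3, 151.6], [288.7, 151.8]]
axis [294.41 149.87]
45 [[293.1, 148.5], [292.2, 147.6], [291.4, 146.7], [290.5, 145.8], [290.1, 145.4]]
50 [[293.0, 148.6], [292.0, 147.8], [291.1, 147.0], [290.2, 146.2], [289.7, 145.7]]
55 [[292.9, 148.8], [291.9, 148.0], [290.9, 147.3], [289.8, 146.5], [289.3, 146.2]]
60 [[292.8, 148.9], [291.7, 148.2], [290.6, 147.6], [289.5, 146.9], [289.0, 146.6]]
100 [[292.5, 150.1], [291.2, 150.3], [290.0, 150.5], [288.7, 150.7], [288.1, 150.8]]
106 [[292.6, 150.3], [291.3, 150.6], [290.1, 150.9], [288.8, 151.2], [288.2, 151.4]]
110 [[292.6, 150.5], [291.4, 150.8], [290.2, 151.2], [288.9, 151.6], [288.3, 151.8]]
[[161 161 151 137 133 127 115 103  95  90  92  98 109 123]
 [168 173 161 141 121 106  84  65  52  52  54  60  74  94]
 [159 167 162 136 105  76  55  42  42  38  35  44  48  62]
 [144 150 140 113  76  57  56  57  51  38  38  37  42  44]
 [135 136 124 102  82  84  91  97  83  52  40  43  38  38]
 [136 135 125 122 129 124 119 116  97  58  39  33  32  29]
 [132 132 127 137 147 134 111 100  73  49  33  23  27  21]
 [135 128 112  98  97  87  67  52  38  28  25  20  13  14]
 [135 127 109  66  33  25  24  21  15   9  12  15  10  22]
 [135 132 110  67  25  17  16  17  17  22  17  18  19  18]
 [132 132 119  89  50  25  24  16  21  17  28  21  30  31]]
```

```bash
python3 - <<'E'
from h import *
print(r.hand_in())
E
```

```text
the job is handed in; nothing more can be done
None
```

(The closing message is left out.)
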